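Release and push out a plate reader's filter slide with the pin tool

ROBOT

A 6-joint arm with a two-finger parallel gripper is mounted at the origin on the work surface. World frame = base frame: x ahead of the robot, y to its left, z up, the work surface at z = 0. Lengths are in mm, angles in rad, forces in N, time in s.
With the tool pointing down it reaches from about 250 to 800 mm from the base axis. Payload 3.9 kg.
Tool frame: the origin (TCP) lies on the centre line of the jaws, within the pads' length; the fingertips stand 17 mm ahead of it and the grasp point (between the pads) lies 2 mm behind it; z points along the fingers, y is the direction in which the jaws open and shut (so a half turn about z gives the same grasp; the last joint's range is limited). The gripper opens to 85 mm and grips with 20 to 120 N. Pads are 22 mm wide; open, the fingers measure 114 mm over their backs; the gripper's body (76 mm by 85 mm) begins 54 mm behind the grasp point. The pads swing forward as they close: fully open they stand 13 mm farther back than shut.
Start: joints at [1.314, 0.26, -0.138, 1.173, 0, 1.571], TCP at [133.339, 507.776, 248.304] pointing down, gripper open.
Joint ranges: [-2.78, 2.78], [-0.83, 1.72], [-1.28, 1.37], [-1.9, 2.12], [-1.57, 1.48], [-3.14, 3.14]. Speed limits (rad/s): [2.57, 2.57, 3.14, 3.14, 3.14, 3.14].

INTERFACE

Orientations are given as [roll, pitch, yaw] about the fixed x, y, z axes, in that order (R = Rz(yaw) Ry(pitch) Rx(roll)).
In Python, from station import read_state, eyes, manip gives the robot as it stands. The module is installed in compiled form; this text tells all that it offers.
- The arm moves only by the tool send_rows, never from a script. Its argument "moves" is a list that holds one entry, the list of rows, each a list of 6 numbers: the shift along the world's x, y, z as a fraction of full scale, then the turn, a rotation vector about the world's x, y, z as a fraction of full scale. In form: [[[x, y, z, rx, ry, rz], ...]]. A call has exactly 10 rows; each row shifts and turns the commanded pose from where the row before left it; what a row does not reach is not made up. Full scale, the value 1, is 3 cm for a shift and 0.1 rad for a turn. A row lasts 1/12 s, in which the tool goes at most 41.7 mm and 7.16 degrees, less where a joint would pass 70% of its speed; a pose out of reach is approached as far as the arm can. A call with a number of a shift or a turn outside -1 to 1 is refused whole. A call with a gripper value outside its range is refused whole. "jaw" is the closure, from 0 (fully open) to 1 (shut), set as the call begins (left out, the last holds). The fingers move at their own pace and stop on an object; the grip force is fixed at half the most. Time passes only in rows, so rows that do not move let the fingers close, or fill a call up. It gives the time, the measured TCP pose, the force and the opening at its end, in the units of the state.
- read_state(): the state, without advancing time (a new reading comes with each control period).
- eyes.snapshot(name): name is "scene" or "top"; returns a dict with "pixels" (384x512x3 uint8, red, green, blue), "fov_y" (degrees; the focal length in pixels is half the picture's height over the tangent of half this angle, whatever the lens; pixels are square), "cx", "cy" (the principal point, pixels), "R" (3x3) and "t" (3): a world point X has camera coordinates R X + t. Camera axes: x right, y down, z forward; pixel columns grow to the right and rows downward; lengths in mm; the calibration is good to about 2 mm. A picture is of the moment at which its call begins. There is no depth.
- manip.job_done(): hands the job in, once; it reports no verdict.
Trained networks look in the newest picture that a camera, given by its name, has taken for a name from the list of things; names that differ only in an ending like _2 or _b are one class to them, and where a whole thing is asked for, a point or a joint stands for the part that bears it (a point fixed in the world has none). Each returns a list of dicts, best first, with "score" (0 to 1); they miss things now and then, are a little off and sometimes report something else, mostly with a low value. They report only what shows in the picture. A call takes as long as a camera call.
- eyes.boxes_of(camera, name): "point" ([x, y, z] in mm, in world coordinates, good to about 4 mm: the middle of the surface that is visible of it).
- eyes.place_of(camera, name): "point" ([x, y, z] in mm, in world coordinates, good to about 4 mm: a listed point, or the origin of a listed thing).
The state is a dict: "clock": time; "joint_pos": joint angles; "joint_velocities": joint speeds; "joint_efforts": joint torques, N m; "ee_pos": TCP position; "tcp_rot": TCP orientation; "force": force on the tool from outside, world axes, zero at the start; "torque": the same for the moment, N m; "gripper_width": finger opening in mm.
Only numpy, scipy, OpenCV 4.12 (cv2) and the standard library are available. Lean on these libraries where they do the work, as an engineer would, in place of code of your own. Each camera call takes 0.05 s, during which the arm holds its last target.

TASK

Take the pin tool from its stand, put its pin into the small well of the plate reader's filter slide and gently press the red release down; keeping it held down all the way, push the slide out with the pin as far as it goes. Then lift the pin so that the release springs up and locks the slide out, put the tool back in its stand with its collar resting on the stand's top, and let go. Do not force the release, do not handle the slide with the fingers, and leave the dishes, bottle and tip box alone.

Things in the scene. Friction and masses are not known exactly. Their poses are not given: they have to be found in the camera images.
- reader: fixed plate reader, 200 (x) x 220 (y) mm, standing on the bench; origin at the centre of its underside, z up. An ivory and teal deck 70 mm high with an open channel for the filter slide (channel middle at y = +30 mm; the deck's strips beside it begin at y = 0 and y = +60 mm; the channel is open at the front, x = -100 mm). A teal hood 112 mm high covers y = -110 to -30 mm. The slide comes out along the reader's own -x.
- filter_slide (a joint): travel of the aluminium filter slide, m: 0 = fully in, grows as the slide comes out along the reader's -x, stop at 0.046. Slide plate 54 mm wide, 18 mm thick, top face at z = 66 mm, black front edge, four coloured filters before the well. It drags with about 5 N. Latched, it has at most 3 mm of play from 0. With the release down it is free; fixed latch bars every 10 mm catch it again if the release comes up on the way. From 0.042 on, a released button locks it out.
- well (a point): centre of the mouth of the round well in the slide's top face (z = 66 mm), moves with the slide; the well is 11 mm across, widened at the mouth by a 2 mm chamfer; at fully in it lies at (-10, +30) mm in the reader's frame. The red release fills its bottom; its cap is screwed in to a different height on each reader: its top, when up, lies anywhere from 4 to 13 mm below the mouth and must be found by feel.
- release (a joint): depth to which the red release is pressed, m: 0 = up, grows downward to a hard stop at 0.005. The spring takes 3 N to start and 7 N at the stop; the latch is free when it is pressed by more than 0.004. The release is delicate: over 15 N of pressing breaks it, and the tool may not load the slide and release together with more than 30 N.
- pin_tool: pin tool, 70 g, standing upright in the stand; origin on its axis at the underside of the collar, z up along the handle. Black round collar 26 mm across, z 0 to 4 mm; above it an orange square handle 16 x 16 mm (sides along its x and y), z 4 to 44 mm; below it a steel pin 6 mm across reaching to z = -35 mm.
- pin_tip (a point): end of the steel pin, on the tool's axis 35 mm under the collar's underside.
- stand: fixed black block 60 x 60 x 50 mm high with a round hole for the pin; origin at the centre of its underside.
- stand_hole (a point): centre of the mouth of the stand's hole, on its top face (50 mm over the bench); hole 12 mm across, 42 mm deep, 3 mm chamfer. The tool's collar rests on this face.
- dish_stack: bystander: stack of five red culture dishes, 90 mm across, 80 mm high; origin at the centre of its underside.
- reagent: bystander: white bottle with a blue cap, 64 mm across, 130 mm high; origin at the centre of its underside.
- tip_box: bystander: blue box of pipette tips, 80 x 120 x 54 mm; origin at the centre of its underside.

How it is judged (in metres and radians):
On the way, in this order (a step that is already met when the one before it is completed fails the run):
1. the pin holds the release down (over 4 mm) while the slide is still in (value of joint release above 0.004 m and contact force between pin_tool and release above 2 N and value of joint filter_slide below 0.01 m), for 0.1 s.
2. the slide is pushed out at least 41 mm with the release still held down by the pin (value of joint filter_slide above 0.041 m and value of joint release above 0.0025 m and contact force between pin_tool and release above 1 N), for 0.1 s.
At the end, for the whole second after the job is handed in: The slide stands out at least 41 mm with the release sprung up (less than 1.5 mm down), and the pin tool stands released and still in its stand: axis within 6 mm of the hole, collar within 2.5 mm of the stand's top, upright within 0.1 rad (value of joint filter_slide above 0.041 m and value of joint release below 0.0015 m and horizontal distance between pin_tool and stand_hole below 0.006 m and z of pin_tool in the frame of stand between 0.047 and 0.0525 m and angle between pin_tool's own z axis and vertical below 0.1 rad and linear speed of pin_tool below 0.02 m/s); the robot touches nothing.
It fails at once if the release is pressed by the tool with more than 15 N (contact force between pin_tool and release above 15 N).
It fails at once if the tool loads the slide and release together with more than 30 N (contact force between pin_tool and filter_slide above 30 N).
It fails at once if the release comes up (under 1.5 mm) while the slide is on its way (10 to 38 mm out) (value of joint release below 0.0015 m and value of joint filter_slide between 0.01 and 0.038 m).
It fails at once if the fingers press on the slide with more than 2 N (contact force between the fingers and filter_slide above 2 N).
It fails at once if the dish stack, bottle or tip box is moved more than 15 mm (distance of any of dish_stack, reagent, tip_box from where it was at the start of the episode above 0.015 m).
It also fails if it takes over 72 s, if anything falls off the work surface, if the arm or the gripper's body presses on something with over 40 N, if the wrist force passes 120 N, or if a joint passes its speed limit or range.

## Working session

There is one attempt and no reset: what is moved stays moved. The work goes in short steps, Python scripts to look and compute and a tool call to move; the robot and the scene stay as the last step left them, time stands still between calls to the robot, and variables do not carry over. Pictures are saved under pics/ and viewed, and the job is handed in when it is done.

Besides the shell and the picture viewer there is one more tool, called after "Emit:" as name(argument=value, ...) on one line, values as JSON. send_rows: Moves the arm, as the interface text tells. Its arguments: {"type":"object","properties":{"moves":{"type":"array"},"jaw":{"type":"number"}},"required":["moves"]}

```bash
mkdir -p pics; python3 - <<'E'
from station import read_state, eyes, manip
import cv2
s=read_state();print(s)
for c in ("scene","top"):
    d=eyes.snapshot(c)
    cv2.imwrite(f"pics/{c}0.png",d["pixels"][:,:,::-1])
    print(c,d["fov_y"],d["cx"],d["cy"],d["R"],d["t"])
    for n in ("reader","well","pin_tool","pin_tip","stand","stand_hole","dish_stack","reagent","tip_box"):
        try: print(n,[(([round(float(v),1) for v in r["point"]]),round(r["score"],2)) for r in eyes.place_of(c,n)][:2], {k:v for k,v in (eyes.place_of(c,n) or [{}])[0].items() if k not in("point","score")})
        except Exception as e: print(n,e)
E
```

```text
{'clock': 0.0, 'joint_pos': array([ 1.31399894e+00,  2.60709164e-01, -1.39380624e-01,  1.17269154e+00,
       -7.05522745e-06,  1.57078888e+00]), 'joint_velocities': array([ 0.0005973 , -0.000973  ,  0.00104044, -0.00053911,  0.00056771,
       -0.00032891]), 'joint_efforts': array([ 4.07613970e-04, -4.05680931e+01,  2.53919506e+01,  1.86367024e-02,
        1.33534481e-04,  7.59127801e-06]), 'ee_pos': array([133.17904755, 507.15640358, 247.44730882]), 'tcp_rot': array([-3.13960765e+00,  7.04042698e-06,  2.88480273e+00]), 'force': array([ 0.01956407,  0.60987677, -0.16839418]), 'torque': array([ 0.00496333, -0.03555029,  0.02850794]), 'gripper_width': 85.28626267860824}
scene 46.163339226710974 250.3583433073329 195.7043114682601 [[ 8.59564478e-01  5.11027304e-01  5.74265600e-05]
 [ 3.20787108e-01 -5.39486823e-01 -7.78491875e-01]
 [-3.97799623e-01  6.69182383e-01 -6.27654681e-01]] [-518.52269148 -117.73239258 1393.62320976]
reader [([562.1, 56.4, 3.4], 0.83)] {}
well [([543.4, 87.9, 64.3], 0.69)] {}
pin_tool [([493.9, -294.3, 48.3], 0.76), ([513.1, 326.0, -0.6], 0.57)] {}
pin_tip [([4
[... 204 characters left out ...]
3.3], 0.35)] {}
reagent [([691.4, 298.1, 3.9], 0.61)] {}
tip_box [([672.7, -340.2, -1.8], 0.88)] {}
top 52.29931162847234 250.72757269904108 189.79529157457617 [[-0.01499551 -0.99969485 -0.01963024]
 [-0.99057889  0.01752571 -0.13581721]
 [ 0.13611979  0.01740866 -0.99053942]] [  30.58165245  594.61045394 1029.50339903]
reader [([559.9, 60.3, 1.2], 0.89)] {}
well [([542.1, 83.1, 65.4], 0.61)] {}
pin_tool [([488.9, -287.9, 47.6], 0.58)] {}
pin_tip [] {}
stand [([489.8, -296.8, -0.6], 0.63)] {}
stand_hole [([491.0, -290.4, 52.6], 0.63)] {}
dish_stack [([518.0, 327.6, 1.6], 0.66), ([490.5, -295.2, 48.7], 0.41)] {}
reagent [([560.5, 58.9, 2.0], 0.74)] {}
tip_box [([671.4, -338.4, 0.4], 0.71)] {}
```

View pics/scene0.png

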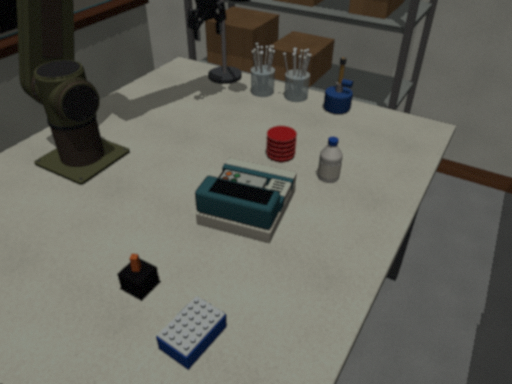

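View pics/top0.png

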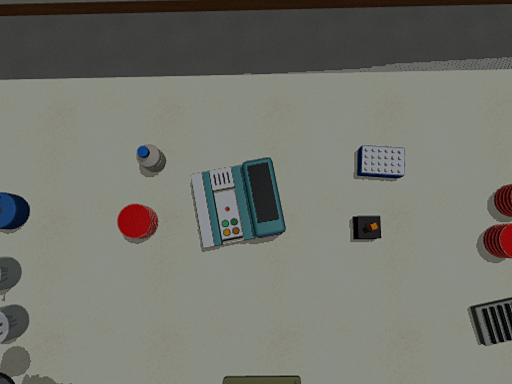

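The scene view shows the reader at (245,198), the stand with the orange handle at (137,273), the dishes at (281,144), the bottle at (330,160) and the tip box at (193,330). In the top view the red release is at (227,209) and the stand at (367,227). I'll measure these at subpixel level.

```bash
cat > h.py <<'E'
import numpy as np, cv2
from station import read_state, eyes, manip
def cam(n):
    d=eyes.snapshot(n); d["f"]=d["pixels"].shape[0]/2/np.tan(np.radians(d["fov_y"]/2)); return d
def K(d): return np.array([[d["f"],0,d["cx"]],[0,d["f"],d["cy"]],[0,0,1]])
def proj(d,X):
    p=K(d)@(np.array(d["R"])@np.asarray(X,float)+d["t"]); return p[:2]/p[2]
def back(d,uv,z):
    R=np.array(d["R"]);t=np.array(d["t"]);c=-R.T@t
    r=R.T@np.linalg.inv(K(d))@np.array([uv[0],uv[1],1.]); return c+r*(z-c[2])/r[2]
def crop(d,name,c,w,h,s):
    x,y=int(c[0]-w/2),int(c[1]-h/2)
    im=d["pixels"][max(0,y):y+h,max(0,x):x+w,::-1]
    cv2.imwrite(f"pics/{name}.png",cv2.resize(im,None,fx=s,fy=s,interpolation=cv2.INTER_CUBIC)); print(name,"origin",max(0,x),max(0,y),"scale",s)
E
python3 - <<'E'
from h import *
t=cam("top"); s=cam("scene")
crop(t,"t_reader",(240,203),110,100,6); crop(t,"t_stand",(367,227),50,50,12)
crop(s,"s_reader",(245,198),110,80,7); crop(s,"s_stand",(138,273),60,60,10)
def red(d,box):
    x0,y0,x1,y1=box; p=d["pixels"][y0:y1,x0:x1].astype(float)
    w=np.clip(p[:,:,0]-np.maximum(p[:,:,1],p[:,:,2])-25,0,None); yy,xx=np.mgrid[y0:y1,x0:x1]
    return (w*xx).sum()/w.sum(),(w*yy).sum()/w.sum(),w.max()
r=red(t,(222,204,233,214));print("top red",r,[back(t,r[:2],z) for z in(66,60,53)])
print(proj(s,back(t,r[:2],58)))
E
```

```text
t_reader origin 185 153 scale 6
t_stand origin 342 202 scale 12
s_reader origin 190 158 scale 7
s_stand origin 108 243 scale 10
top red (np.float64(226.94264705882352), np.float64(208.93088235294118), np.float64(106.0)) [array([541.37130668,  84.40453387,  66.        ]), array([541.90480852,  84.880857  ,  60.        ]), array([542.52722733,  85.43656732,  53.        ])]
[246.93489692 182.59608296]
```

View pics/t_reader.png

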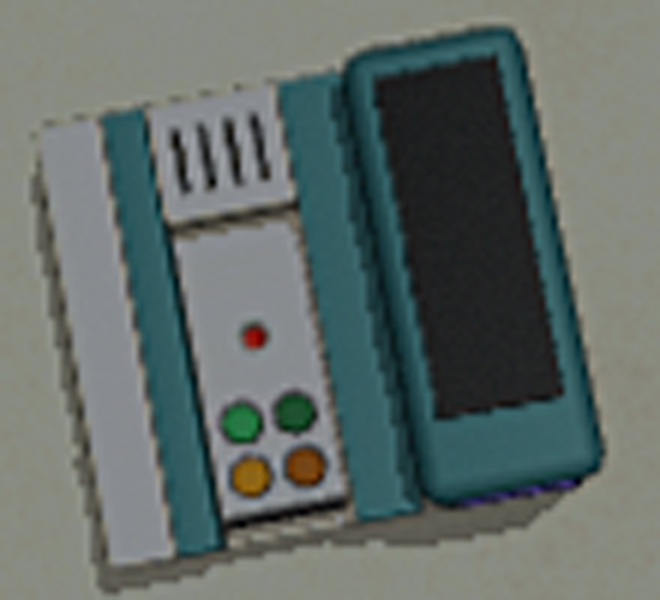

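View pics/t_stand.png

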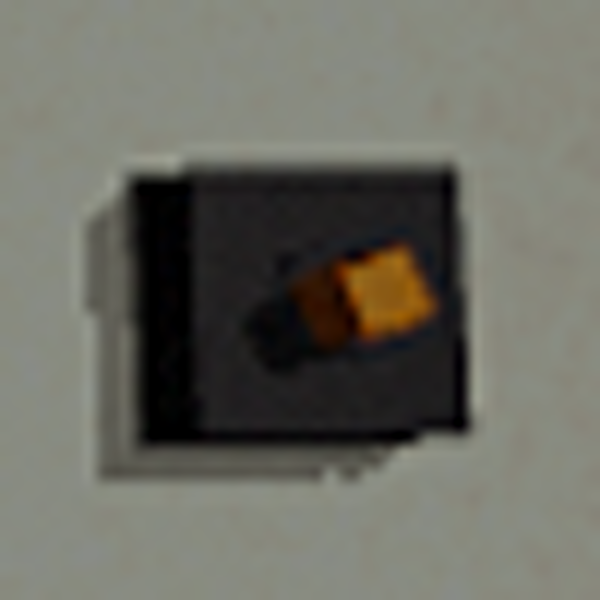

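View pics/s_reader.png

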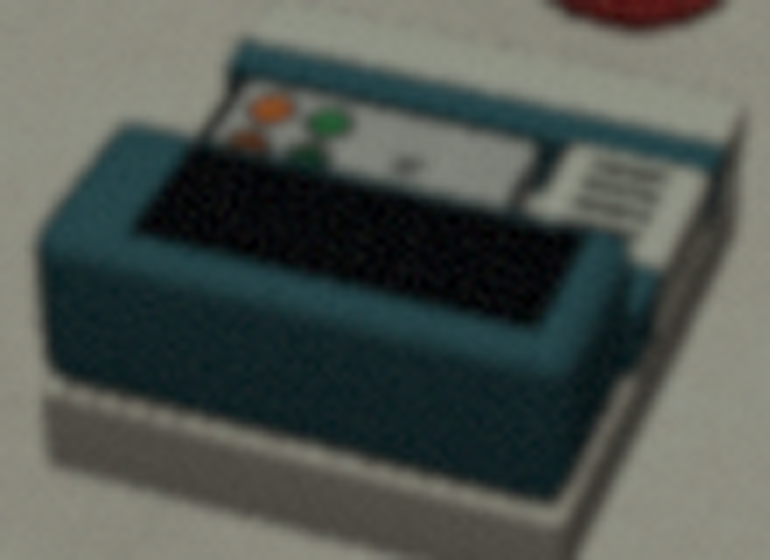

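View pics/s_stand.png

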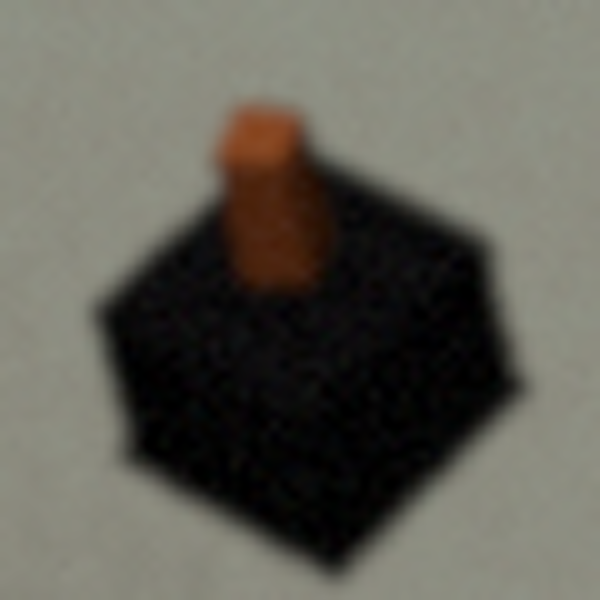

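```bash
python3 - <<'E'
from h import *
from scipy.optimize import least_squares
t=cam("top"); s=cam("scene")
T=lambda x,y:(185+(x+.5)/6-.5,153+(y+.5)/6-.5)
# stand top corners in top view
S=lambda x,y:(342+(x+.5)/12-.5,202+(y+.5)/12-.5)
for n,c in {"TL":(192,168),"TR":(455,168),"BR":(468,435),"BL":(200,435)}.items(): print(n,back(t,S(*c),50).round(1))
for z in (54,94):
    p=proj(t,(491,-291,z)); print("axis",z,((p[0]-342+.5)*12-.5,(p[1]-202+.5)*12-.5))
for n,c in {"a":(335,262),"b":(408,242),"c":(438,308),"d":(360,332)}.items(): print("handle top",n,back(t,S(*c),94).round(1))
Ss=lambda x,y:(108+(x+.5)/10-.5,243+(y+.5)/10-.5)
for n,c in {"a":(215,158),"b":(242,105),"c":(303,110),"d":(290,160)}.items(): print("scene handle top",n,back(s,Ss(*c),94).round(1))
for n,c in {"L":(100,312),"R":(488,245)}.items(): print("scene stand top",n,back(s,Ss(*c),50).round(1))
# reader lines
def line(a,b,z): 
    A,B=back(t,T(*a),z),back(t,T(*b),z); print(A.round(1),B.round(1),"ang",np.degrees(np.arctan2(*(A-B)[[1,0]])).round(2))
line((103,122),(172,555),70); line((148,112),(220,548),70); line((40,130),(108,565),70); line((280,88),(360,518),70)
E
```

```text
TL [ 519.2 -264.    50. ]
TR [ 518.3 -322.2   50. ]
BR [ 459.2 -321.6   50. ]
BL [ 460.1 -262.7   50. ]
axis 54 (np.float64(325.9018659055098), np.float64(292.25094770487124))
axis 94 (np.float64(378.40471112925434), np.float64(283.9057172739941))
handle top a [ 495.8 -282.1   94. ]
handle top b [ 499.8 -297.8   94. ]
handle top c [ 485.7 -303.3   94. ]
handle top d [ 480.9 -286.5   94. ]
scene handle top a [ 490.4 -303.6   94. ]
scene handle top b [ 484.8 -289.3   94. ]
scene handle top c [ 496.8 -283.8   94. ]
scene handle top d [ 504.2 -296.1   94. ]
scene stand top L [ 465.2 -322.4   50. ]
scene stand top R [ 524.  -265.3   50. ]
[639.1 151.1  70. ] [446.8 120.6  70. ] ang 9.03
[643.3 131.   70. ] [449.5  99.6  70. ] ang 9.19
[636.  179.4  70. ] [442.9 148.6  70. ] ang 9.08
[653.1  71.7  70. ] [461.5  38.4  70. ] ang 9.88
```

Emit:
send_rows(moves=[[[0.4,-0.89,0,0,0,-0.32],[0.4,-0.89,0,0,0,-0.32],[0.4,-0.89,0,0,0,-0.32],[0.4,-0.89,0,0,0,-0.32],[0.4,-0.89,0,0,0,-0.32],[0.4,-0.89,0,0,0,-0.32],[0.4,-0.89,0,0,0,-0.32],[0.4,-0.89,0,0,0,-0.32],[0.4,-0.89,0,0,0,-0.32],[0.4,-0.89,0,0,0,-0.32]]], jaw=0)

```text
clock: 2.93
ee_pos: [253.6, 239.5, 248.5]
tcp_rot: [3.141, 0.0, 2.564]
force: [0.9, 0.7, -0.5]
gripper_width: 85.4
```

Emit:
send_rows(moves=[[[0.4,-0.89,0,0,0,-0.32],[0.4,-0.89,0,0,0,-0.32],[0.4,-0.89,0,0,0,-0.32],[0.4,-0.89,0,0,0,-0.32],[0.4,-0.89,0,0,0,-0.32],[0.4,-0.89,0,0,0,-0.32],[0.4,-0.89,0,0,0,-0.32],[0.4,-0.89,0,0,0,-0.32],[0.4,-0.89,0,0,0,-0.32],[0.4,-0.89,0,0,0,-0.32]]])

```text
clock: 3.77
ee_pos: [373.7, -27.8, 248.5]
tcp_rot: [3.141, 0.0, 2.243]
force: [0.2, 1.6, 0.3]
gripper_width: 85.3
```

Emit:
send_rows(moves=[[[0.4,-0.89,0,0,0,-0.32],[0.4,-0.89,0,0,0,-0.32],[0.4,-0.89,0,0,0,-0.32],[0.4,-0.89,-0.2,0,0,-0.32],[0.4,-0.89,-0.3,0,0,-0.32],[0.4,-0.89,-0.4,0,0,-0.32],[0.4,-0.89,-0.4,0,0,-0.32],[0.4,-0.89,-0.4,0,0,-0.32],[0.3,-0.7,-0.4,0,0,-0.32],[0.1,-0.3,-0.4,0,0,-0.32]]])

```text
clock: 4.6
ee_pos: [483.0, -272.9, 172.6]
tcp_rot: [3.14, 0.002, 1.921]
force: [0.7, -0.5, 0.2]
gripper_width: 85.4
```

Emit:
send_rows(moves=[[[0.14,-0.33,-0.1,0,0,0],[0.14,-0.33,-0.2,0,0,0],[0,0,-0.4,0,0,0],[0,0,-0.4,0,0,0],[0,0,-0.4,0,0,0],[0,0,-0.4,0,0,0],[0,0,-0.4,0,0,0],[0,0,-0.4,0,0,0],[0,0,-0.3,0,0,0],[0,0,-0.15,0,0,0]]])

```text
clock: 5.43
ee_pos: [489.3, -288.9, 78.1]
tcp_rot: [-3.141, -0.001, 1.926]
force: [-0.1, -0.6, 0.2]
gripper_width: 85.3
```

```bash
python3 - <<'E'
from h import *
t=cam("top"); s=cam("scene")
crop(t,"t_g1",(367,227),70,70,9); crop(s,"s_g1",(138,263),80,80,8)
E
```

```text
t_g1 origin 332 192 scale 9
s_g1 origin 98 223 scale 8
```

View pics/t_g1.png

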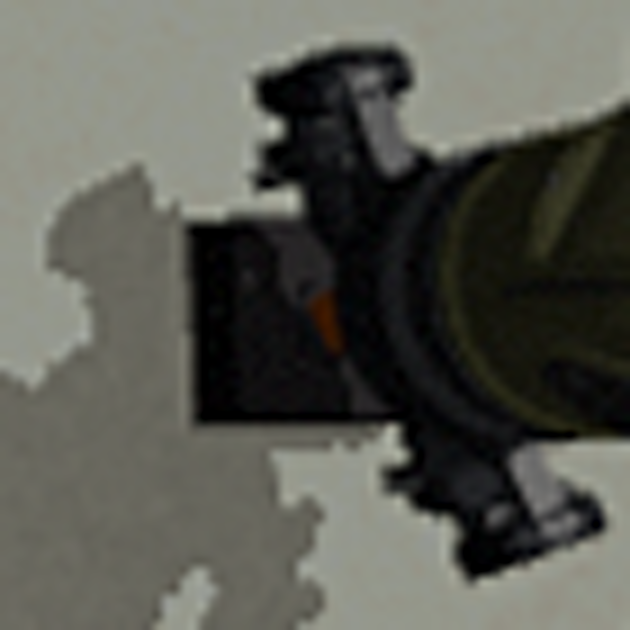

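View pics/s_g1.png

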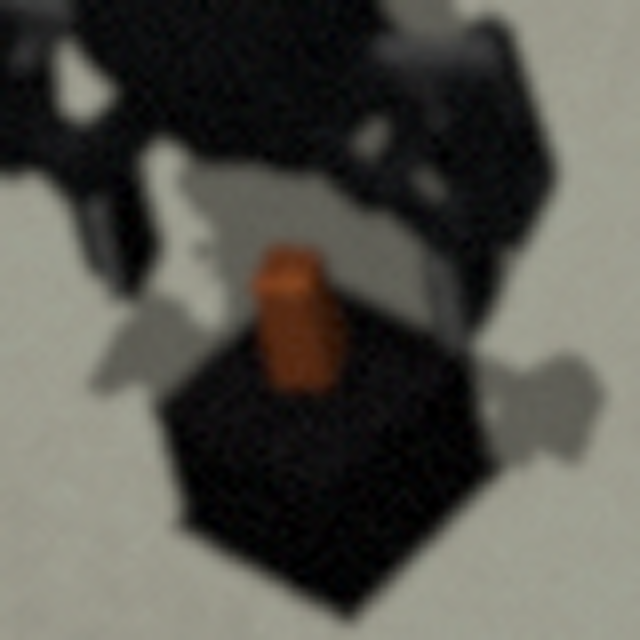

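```bash
python3 - <<'E'
from h import *
s=read_state();print(s["clock"],s["ee_pos"],s["tcp_rot"],s["joint_pos"])
E
```

```text
5.5333 [ 489.3533538  -289.06787935   78.37289677] [-3.14085532e+00 -1.05727932e-03  1.92552861e+00] [-5.33614096e-01  4.55612835e-01 -3.13645609e-01  8.02823398e-01
  9.46267721e-05  6.82449499e-01]
```

Emit:
send_rows(moves=[[[0.03,-0.05,0,0,0,0],[0.03,-0.05,0,0,0,0],[0,0,0,0,0,0],[0,0,0,0,0,0],[0,0,0,0,0,0],[0,0,0,0,0,0],[0,0,0,0,0,0],[0,0,0,0,0,0],[0,0,0,0,0,0],[0,0,0,0,0,0]]], jaw=1)

```text
clock: 6.37
ee_pos: [491.8, -292.8, 79.2]
tcp_rot: [3.141, 0.001, 1.925]
force: [-0.3, -0.2, 4.8]
gripper_width: 15.1
```

```bash
python3 - <<'E'
from h import *
s=read_state();print(s["clock"],s["ee_pos"],s["tcp_rot"],s["gripper_width"],s["force"],s["torque"])
E
```

```text
6.3667 [ 491.8042934  -292.82547594   79.22781005] [3.14112427e+00 7.14264687e-04 1.92478303e+00] 15.08203342404157 [-0.26580826 -0.17366836  4.76537509] [0.03480618 0.06881816 0.00545585]
```

Emit:
send_rows(moves=[[[0,0,0.05,0,0,0],[0,0,0.1,0,0,0],[0,0,0.2,0,0,0],[0,0,0.4,0,0,0],[0,0,0.5,0,0,0],[0,0,0.5,0,0,0],[0,0,0.6,0,0,0],[0,0,0.6,0,0,0],[0,0,0.5,0,0,0],[0,0,0.2,0,0,0]]])

```text
clock: 7.2
ee_pos: [492.5, -293.2, 190.9]
tcp_rot: [3.139, 0.003, 1.925]
force: [0.4, -0.4, -0.9]
gripper_width: 15.3
```

```bash
python3 - <<'E'
from h import *
s=read_state();print(s["clock"],s["ee_pos"],s["tcp_rot"],s["gripper_width"],s["force"],s["torque"])
t=cam("top"); s=cam("scene")
p=proj(s,(491,-292,140));q=proj(t,(491,-292,140));print(p,q)
crop(t,"t_g2",q,80,70,9); crop(s,"s_g2",p,80,80,8)
E
```

```text
7.2 [ 492.50038185 -293.16381582  190.87722132] [3.13934555e+00 2.72023378e-03 1.92484061e+00] 15.337805892564681 [ 0.35337664 -0.35756768 -0.94563028] [ 0.05566323 -0.02379659  0.00563279]
[129.38780144 239.18847673] [378.9696024  224.32264336]
t_g2 origin 338 189 scale 9
s_g2 origin 89 199 scale 8
```

View pics/t_g2.png

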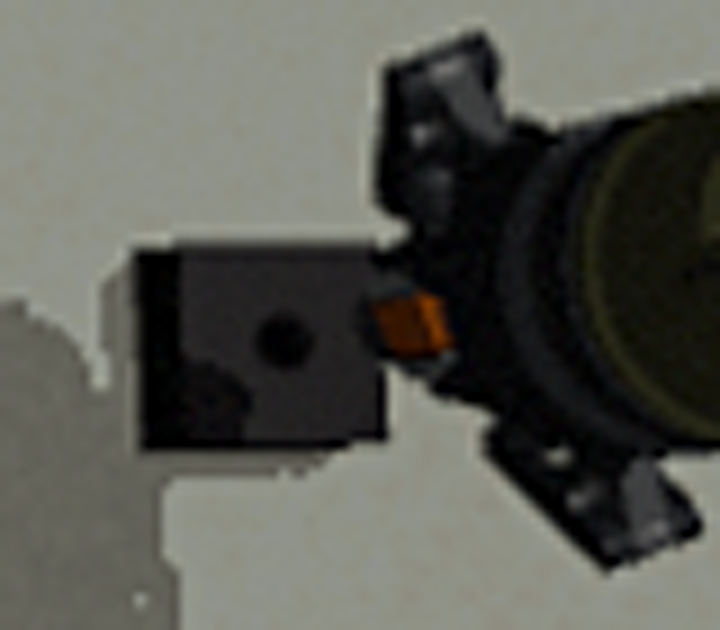

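View pics/s_g2.png

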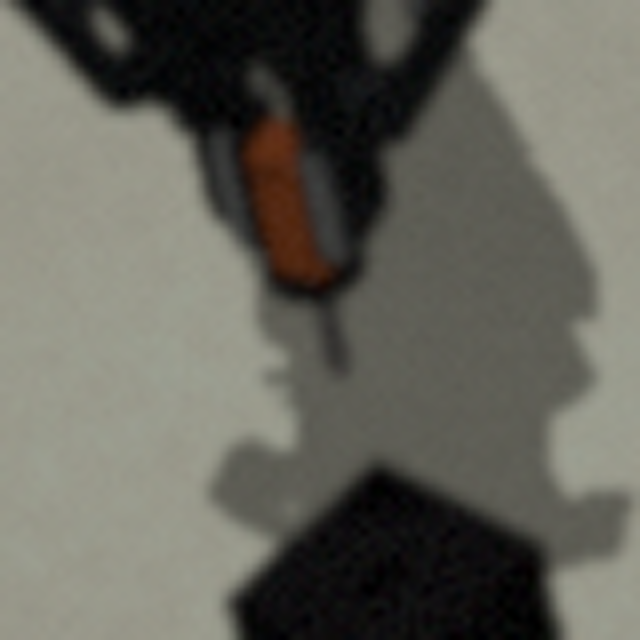

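```bash
python3 - <<'E'
from h import *
t=cam("top"); s=cam("scene"); st=read_state(); p=st["ee_pos"]; print(p)
S=lambda x,y:(89+(x+.5)/8-.5,199+(y+.5)/8-.5)
T=lambda x,y:(338+(x+.5)/9-.5,189+(y+.5)/9-.5)
iS=lambda u:((u[0]-89+.5)*8-.5,(u[1]-199+.5)*8-.5)
print("hole",back(t,T(285,340),50))
for dz in (-64.2,-29.2,-25.2,14.8): print(dz,np.round(iS(proj(s,p+[0,0,dz])),1))
print("tip via scene", back(s,S(338,370),p[2]-64.2))
E
```

```text
[ 491.10370474 -292.36686806  187.59863723]
hole [ 489.97688037 -293.43781951   50.        ]
-64.2 [336.8 372.4]
-29.2 [313.5 273.3]
-25.2 [310.8 261.7]
14.8 [282.6 141.7]
tip via scene [ 490.75773796 -291.54643097  123.39863723]
```

```bash
python3 - <<'E'
from h import *
t=cam("top"); s=cam("scene")
S=lambda x,y:(190+(x+.5)/7-.5,158+(y+.5)/7-.5)
print(back(s,S(407,163),66))
T=lambda x,y:(185+(x+.5)/6-.5,153+(y+.5)/6-.5)
# well ring center in top
print(back(t,T(254,336),66),back(t,T(254,336),58))
a=np.radians(9.1);R=np.array([[np.cos(a),-np.sin(a)],[np.sin(a),np.cos(a)]])
# reader corner checks: given well at W -> origin
W=np.array([541.8,84.8]);O=W-R@[-10,30];print("origin",O)
iT=lambda u:((u[0]-185+.5)*6-.5,(u[1]-153+.5)*6-.5)
iS=lambda u:((u[0]-190+.5)*7-.5,(u[1]-158+.5)*7-.5)
for n,q in {"FL":(-100,110,70),"BL":(100,110,70),"ch60F":(-100,60,70),"ch60B":(100,60,70),"ch0F":(-100,0,70),"ch0B":(100,0,70),"well":(-10,30,66)}.items():
    X=np.r_[O+R@q[:2],q[2]]; print(n,np.round(iT(proj(t,X))),np.round(iS(proj(s,X))))
E
```

```text
[545.40162563  83.59707776  66.        ]
[542.29867566  84.46744497  66.        ] [543.01717867  85.10302869  58.        ]
origin [556.41888009  56.75916647]
FL [106. 571.] [268.  -9.]
BL [ 36. 126.] [742.  98.]
ch60F [219. 551.] [217.  57.]
ch60B [146. 107.] [703. 170.]
ch0F [354. 527.] [151. 142.]
ch0B [278.  83.] [652. 264.]
well [253. 337.] [400. 158.]
```

```bash
python3 - <<'E'
import cv2
im=cv2.imread("pics/top0.png")[195:220,212:242];cv2.imwrite("pics/well.png",cv2.resize(im,None,fx=20,fy=20,interpolation=cv2.INTER_NEAREST))
im=cv2.imread("pics/scene0.png")[172:192,232:262];cv2.imwrite("pics/wells.png",cv2.resize(im,None,fx=20,fy=20,interpolation=cv2.INTER_NEAREST))
E
```

```text
(no output)
```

View pics/well.png

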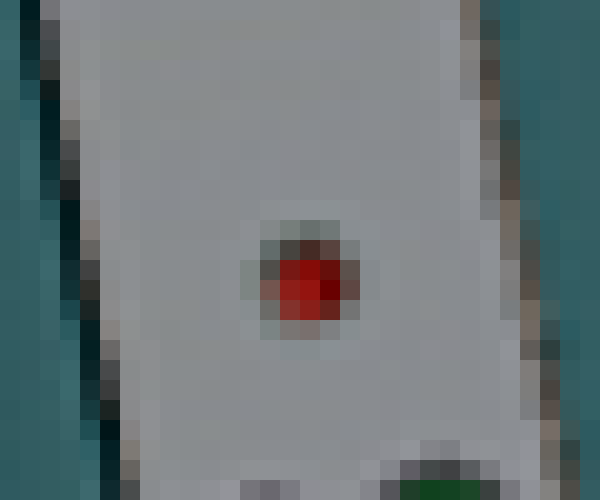

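View pics/wells.png

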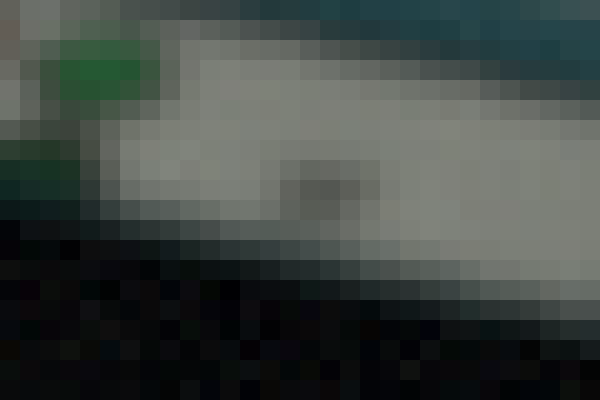

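Emit:
send_rows(moves=[[[0.09,0.3,0.25,0,0,-0.096],[0.09,0.5,0.25,0,0,-0.096],[0.09,0.7,0.25,0,0,-0.096],[0.09,0.7,0.25,0,0,-0.096],[0.09,0.7,0,0,0,-0.096],[0.09,0.7,0,0,0,-0.096],[0.09,0.7,0,0,0,-0.096],[0.09,0.7,0,0,0,-0.096],[0.09,0.7,0,0,0,-0.096],[0.09,0.7,0,0,0,-0.096]]])

```text
clock: 8.33
ee_pos: [517.9, -99.5, 217.2]
tcp_rot: [-3.14, -0.001, 1.828]
force: [0.2, 0.2, -0.7]
gripper_width: 15.3
```

Emit:
send_rows(moves=[[[0.083,0.7,0,0,0,-0.096],[0.083,0.7,0,0,0,-0.096],[0.083,0.7,0,0,0,-0.096],[0.083,0.7,0,0,0,-0.096],[0.083,0.7,0,0,0,-0.096],[0.083,0.7,0,0,0,-0.096],[0.083,0.7,0,0,0,-0.096],[0.083,0.7,0,0,0,-0.096],[0.083,0.4,0,0,0,-0.096],[0.083,0.17,0,0,0,-0.096]]])

```text
clock: 9.17
ee_pos: [542.9, 86.2, 217.1]
tcp_rot: [-3.14, -0.001, 1.734]
force: [-0.2, 1.4, -0.7]
gripper_width: 15.0
```

Emit:
send_rows(moves=[[[0,0,-0.1,0,0,0],[0,0,-0.3,0,0,0],[0,0,-0.4,0,0,0],[0,0,-0.4,0,0,0],[0,0,-0.4,0,0,0],[0,0,-0.4,0,0,0],[0,0,-0.3,0,0,0],[0,0,-0.1,0,0,0],[0,0,0,0,0,0],[0,0,0,0,0,0]]])

```text
clock: 10.0
ee_pos: [543.4, 84.1, 146.3]
tcp_rot: [-3.141, 0.0, 1.732]
force: [0.1, 0.1, -0.2]
gripper_width: 14.9
```

```bash
python3 - <<'E'
from h import *
st=read_state(); p=st["ee_pos"]; print(st["clock"],p,st["tcp_rot"],st["force"],st["torque"],st["gripper_width"])
t=cam("top"); s=cam("scene")
crop(t,"t_g3",(230,205),80,70,9); crop(s,"s_g3",(247,178),80,70,9)
tip=p+[0,0,-64.2]
print(proj(s,tip),proj(t,tip))
E
```

```text
10.0 [543.43446193  84.05304316 146.29686863] [-3.14139974e+00  1.23501263e-04  1.73224704e+00] [ 0.12793717  0.06681775 -0.1895738 ] [-0.03453581  0.03360047 -0.00997202] 14.87017703570795
t_g3 origin 190 170 scale 9
s_g3 origin 207 143 scale 9
[247.1388524  175.63384125] [226.58024406 207.60545537]
```

View pics/t_g3.png

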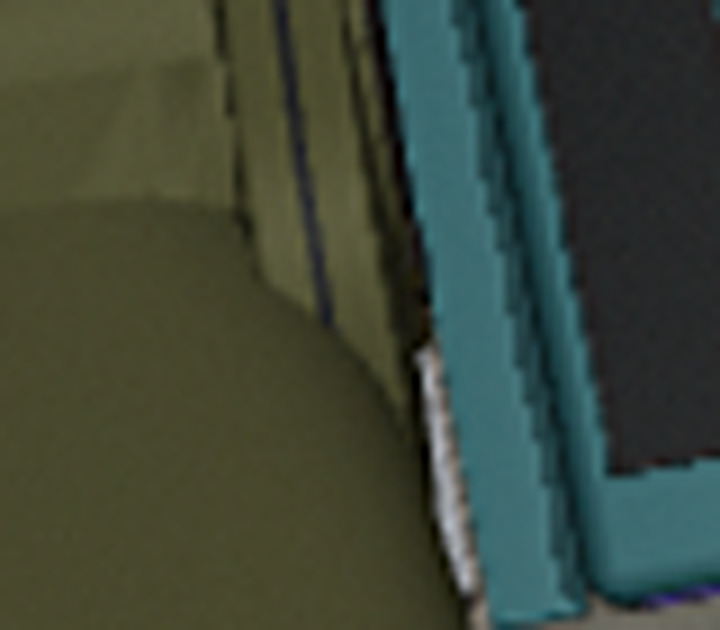

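View pics/s_g3.png

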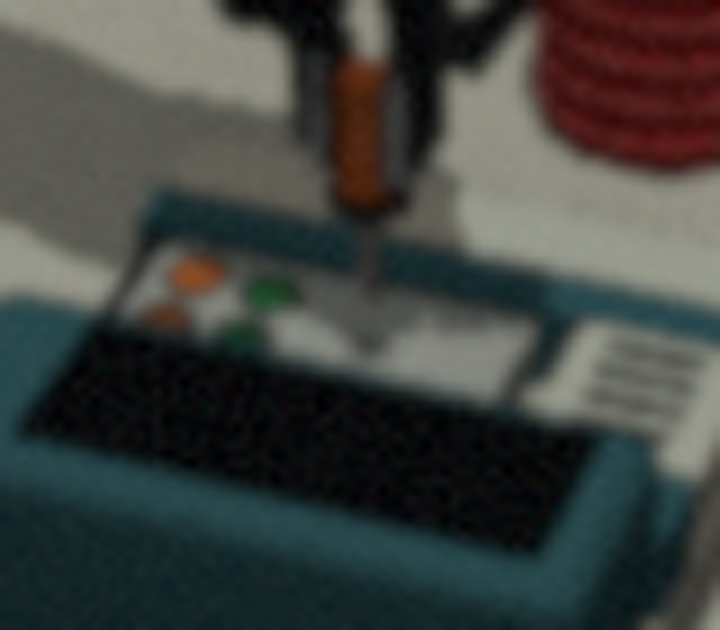

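```bash
python3 - <<'E'
from h import *
s=cam("scene"); print(read_state()["ee_pos"])
S=lambda x,y:(207+(x+.5)/9-.5,143+(y+.5)/9-.5)
for q in ((372,290),(372,294),(370,292)): print(S(*q),back(s,S(*q),82.1))
for w in ((247.8,181),(248,181),(247.6,181.2)): print("well",back(s,w,66))
im=s["pixels"][160:190,232:262,::-1];cv2.imwrite("pics/z.png",cv2.resize(im,None,fx=20,fy=20,interpolation=cv2.INTER_NEAREST))
E
```

```text
[544.0566014   84.44614985 147.06316737]
(247.88888888888889, 174.77777777777777) [543.17366019  88.31117025  82.1       ]
(247.88888888888889, 175.22222222222223) [544.18963384  86.61875177  82.1       ]
(247.66666666666666, 175.0) [543.17987275  87.1658486   82.1       ]
well [545.91928753  83.17523984  66.        ]
well [546.37360255  83.44538554  66.        ]
well [545.91681457  82.15326217  66.        ]
```

View pics/z.png

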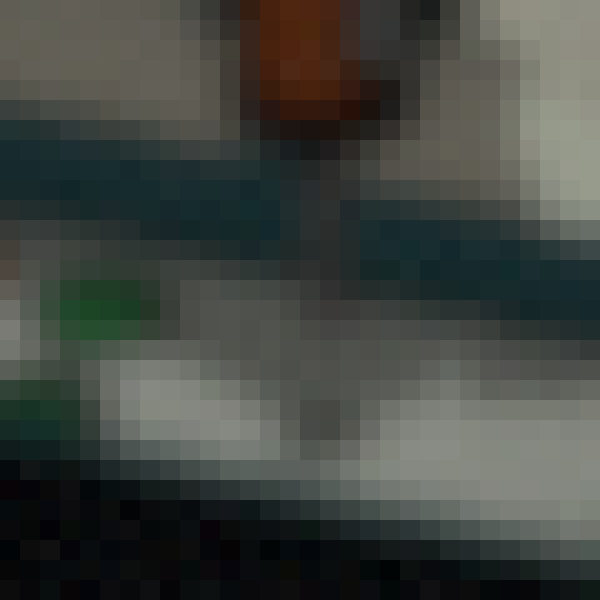

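Emit:
send_rows(moves=[[[0.01,-0.01,-0.05,0,0,0],[0.01,-0.01,-0.07,0,0,0],[0,0,-0.08,0,0,0],[0,0,-0.08,0,0,0],[0,0,-0.08,0,0,0],[0,0,-0.08,0,0,0],[0,0,-0.05,0,0,0],[0,0,-0.02,0,0,0],[0,0,0,0,0,0],[0,0,0,0,0,0]]])

```text
clock: 10.98
ee_pos: [544.0, 83.9, 131.0]
tcp_rot: [-3.142, -0.0, 1.733]
force: [-0.0, -0.0, -0.4]
gripper_width: 15.1
```

Emit:
send_rows(moves=[[[0,0,-0.012,0,0,0],[0,0,-0.012,0,0,0],[0,0,-0.012,0,0,0],[0,0,-0.012,0,0,0],[0,0,-0.012,0,0,0],[0,0,-0.012,0,0,0],[0,0,-0.012,0,0,0],[0,0,-0.012,0,0,0],[0,0,0,0,0,0],[0,0,0,0,0,0]]])

```text
clock: 11.82
ee_pos: [544.0, 83.9, 128.1]
tcp_rot: [-3.142, 0.0, 1.733]
force: [-0.4, -0.4, 0.2]
gripper_width: 15.3
```

Emit:
send_rows(moves=[[[0,0,-0.01,0,0,0],[0,0,-0.01,0,0,0],[0,0,-0.01,0,0,0],[0,0,-0.01,0,0,0],[0,0,-0.01,0,0,0],[0,0,-0.01,0,0,0],[0,0,-0.01,0,0,0],[0,0,-0.01,0,0,0],[0,0,0,0,0,0],[0,0,0,0,0,0]]])

```text
clock: 12.65
ee_pos: [544.0, 83.9, 125.7]
tcp_rot: [-3.142, -0.0, 1.733]
force: [-0.0, -0.4, -0.1]
gripper_width: 15.3
```

```bash
python3 - <<'E'
from h import *
st=read_state(); print(st["ee_pos"],st["tcp_rot"],st["force"],st["torque"])
E
```

```text
[544.0131132   83.86133064 125.68705654] [-3.14151055e+00 -1.60731871e-05  1.73277605e+00] [-0.01667962 -0.35646713 -0.12641292] [0.03888628 0.00530514 0.02041752]
```

Emit:
send_rows(moves=[[[0,0,-0.01,0,0,0],[0,0,-0.01,0,0,0],[0,0,-0.01,0,0,0],[0,0,-0.01,0,0,0],[0,0,-0.01,0,0,0],[0,0,-0.01,0,0,0],[0,0,-0.01,0,0,0],[0,0,-0.01,0,0,0],[0,0,0,0,0,0],[0,0,0,0,0,0]]])

```text
clock: 13.48
ee_pos: [544.0, 83.9, 123.3]
tcp_rot: [3.142, -0.0, 1.733]
force: [0.4, 0.3, -1.0]
gripper_width: 15.2
```

Emit:
send_rows(moves=[[[0,0,-0.01,0,0,0],[0,0,-0.01,0,0,0],[0,0,-0.01,0,0,0],[0,0,-0.01,0,0,0],[0,0,-0.01,0,0,0],[0,0,-0.01,0,0,0],[0,0,-0.01,0,0,0],[0,0,-0.01,0,0,0],[0,0,0,0,0,0],[0,0,0,0,0,0]]])

```text
clock: 14.32
ee_pos: [544.0, 83.9, 120.9]
tcp_rot: [-3.142, -0.0, 1.733]
force: [0.5, -0.6, 0.1]
gripper_width: 14.9
```

Emit:
send_rows(moves=[[[0,0,-0.01,0,0,0],[0,0,-0.01,0,0,0],[0,0,-0.01,0,0,0],[0,0,-0.01,0,0,0],[0,0,-0.01,0,0,0],[0,0,-0.01,0,0,0],[0,0,-0.01,0,0,0],[0,0,0,0,0,0],[0,0,0,0,0,0],[0,0,0,0,0,0]]])

```text
clock: 15.15
ee_pos: [544.1, 83.9, 119.0]
tcp_rot: [3.141, 0.0, 1.733]
force: [-1.0, -0.5, 2.1]
gripper_width: 14.8
```

Emit:
send_rows(moves=[[[0,0,-0.01,0,0,0],[0,0,-0.01,0,0,0],[0,0,-0.01,0,0,0],[0,0,-0.01,0,0,0],[0,0,-0.01,0,0,0],[0,0,-0.01,0,0,0],[0,0,-0.01,0,0,0],[0,0,0,0,0,0],[0,0,0,0,0,0],[0,0,0,0,0,0]]])

```text
clock: 15.98
ee_pos: [544.1, 83.9, 116.8]
tcp_rot: [3.141, -0.0, 1.733]
force: [-1.7, -1.1, 3.8]
gripper_width: 15.1
```

```bash
python3 - <<'E'
from h import *
st=read_state(); print(st["ee_pos"],st["tcp_rot"],st["force"],st["torque"])
E
```

```text
[544.0707084   83.89270389 116.79330868] [ 3.14148164e+00 -1.65708966e-05  1.73279438e+00] [-1.65401476 -1.07509588  3.76178846] [-0.02298196  0.30883238  0.05152632]
```

Emit:
send_rows(moves=[[[0,0,-0.01,0,0,0],[0,0,-0.01,0,0,0],[0,0,-0.01,0,0,0],[0,0,-0.01,0,0,0],[0,0,-0.01,0,0,0],[0,0,-0.01,0,0,0],[0,0,0,0,0,0],[0,0,0,0,0,0],[0,0,0,0,0,0],[0,0,0,0,0,0]]])

```text
clock: 16.82
ee_pos: [544.1, 83.9, 115.1]
tcp_rot: [3.141, 0.0, 1.733]
force: [-1.2, -0.4, 6.1]
gripper_width: 15.5
```

```bash
python3 - <<'E'
from h import *
st=read_state(); print(st["ee_pos"],st["tcp_rot"],st["force"],st["torque"])
E
```

```text
[544.11114486  83.89505027 115.05389244] [3.14137015e+00 2.64264793e-07 1.73277535e+00] [-1.15087048 -0.36557986  6.1295065 ] [-0.08095307  0.33942902  0.03943313]
```

Emit:
send_rows(moves=[[[0,0,-0.007,0,0,0],[0,0,-0.007,0,0,0],[0,0,0,0,0,0],[0,0,0,0,0,0],[0,0,0,0,0,0],[0,0,0,0,0,0],[0,0,0,0,0,0],[0,0,0,0,0,0],[0,0,0,0,0,0],[0,0,0,0,0,0]]])

```text
clock: 17.65
ee_pos: [544.1, 83.9, 114.7]
tcp_rot: [3.141, -0.0, 1.733]
force: [-1.8, -0.2, 6.1]
gripper_width: 15.2
```

```bash
python3 - <<'E'
from h import *
st=read_state(); print(st["ee_pos"],st["tcp_rot"],st["force"],st["torque"])
E
```

```text
[544.12531432  83.91611616 114.67965846] [ 3.14132616e+00 -8.46471247e-06  1.73281232e+00] [-1.82270019 -0.21225432  6.07962528] [-0.04141942  0.38154778 -0.04122397]
```

Emit:
send_rows(moves=[[[0,0,-0.006,0,0,0],[0,0,-0.006,0,0,0],[0,0,0,0,0,0],[0,0,0,0,0,0],[0,0,0,0,0,0],[0,0,0,0,0,0],[0,0,0,0,0,0],[0,0,0,0,0,0],[0,0,0,0,0,0],[0,0,0,0,0,0]]])

```text
clock: 18.48
ee_pos: [544.1, 83.9, 114.4]
tcp_rot: [3.141, 0.0, 1.733]
force: [-0.8, -0.3, 5.6]
gripper_width: 15.2
```

```bash
python3 - <<'E'
from h import *
st=read_state(); print(st["ee_pos"],st["tcp_rot"],st["force"],st["torque"])
E
```

```text
[544.12864324  83.8815272  114.37210553] [3.14130229e+00 5.02757981e-05 1.73281491e+00] [-0.79646841 -0.29656758  5.64229406] [-0.04172278  0.40939925 -0.00750041]
```

Emit:
send_rows(moves=[[[0,0,-0.006,0,0,0],[0,0,-0.006,0,0,0],[0,0,0,0,0,0],[0,0,0,0,0,0],[0,0,0,0,0,0],[0,0,0,0,0,0],[0,0,0,0,0,0],[0,0,0,0,0,0],[0,0,0,0,0,0],[0,0,0,0,0,0]]])

```text
clock: 19.32
ee_pos: [544.2, 83.9, 114.2]
tcp_rot: [3.141, 0.0, 1.733]
force: [-1.6, 0.1, 6.3]
gripper_width: 15.1
```

```bash
python3 - <<'E'
from h import *
st=read_state(); print(st["ee_pos"],st["tcp_rot"],st["force"],st["torque"])
E
```

```text
[544.15645538  83.87269041 114.16152271] [3.14114494e+00 1.71448640e-06 1.73272967e+00] [-1.55474415  0.05540913  6.25244815] [-0.0241974   0.46998464  0.00883295]
```

Emit:
send_rows(moves=[[[-0.0197,-0.0032,0,0,0,0],[-0.0197,-0.0032,0,0,0,0],[-0.0197,-0.0032,0,0,0,0],[-0.0197,-0.0032,0,0,0,0],[-0.0197,-0.0032,0,0,0,0],[-0.0197,-0.0032,0,0,0,0],[-0.0197,-0.0032,0,0,0,0],[0,0,0,0,0,0],[0,0,0,0,0,0],[0,0,0,0,0,0]]])

```text
clock: 20.15
ee_pos: [543.1, 83.7, 115.0]
tcp_rot: [3.135, 0.0, 1.733]
force: [0.8, 0.0, 5.7]
gripper_width: 15.1
```

```bash
python3 - <<'E'
from h import *
st=read_state(); print(st["ee_pos"],st["tcp_rot"],st["force"],st["torque"])
E
```

```text
[543.09450755  83.70855977 115.01697447] [3.13509830e+00 4.26586605e-05 1.73280240e+00] [0.75404392 0.02859962 5.67046436] [ 0.12642667 -0.69676816  0.00222903]
```

```bash
python3 - <<'E'
from h import *
s=cam("scene"); t=cam("top")
crop(s,"s_g4",(247,165),100,80,8); crop(t,"t_g4",(225,210),120,100,6)
st=read_state(); print(st["clock"],st["ee_pos"],st["tcp_rot"],st["force"],st["torque"],st["joint_pos"],st["joint_efforts"])
E
```

```text
s_g4 origin 197 125 scale 8
t_g4 origin 165 160 scale 6
20.25 [543.08264068  83.69848114 115.01937329] [3.13510999e+00 4.60471072e-05 1.73280679e+00] [2.54953437 0.14841461 5.31646604] [ 0.13037234 -0.64735569  0.02603119] [ 1.52907126e-01  3.86563245e-01 -3.19449394e-01  8.58300869e-01
  1.29684530e-05  1.56169288e+00] [-1.44660909e-02 -4.11915565e+01  1.87548941e+01  1.24451280e+00
 -1.01458328e-02 -8.67585859e-04]
```

View pics/s_g4.png

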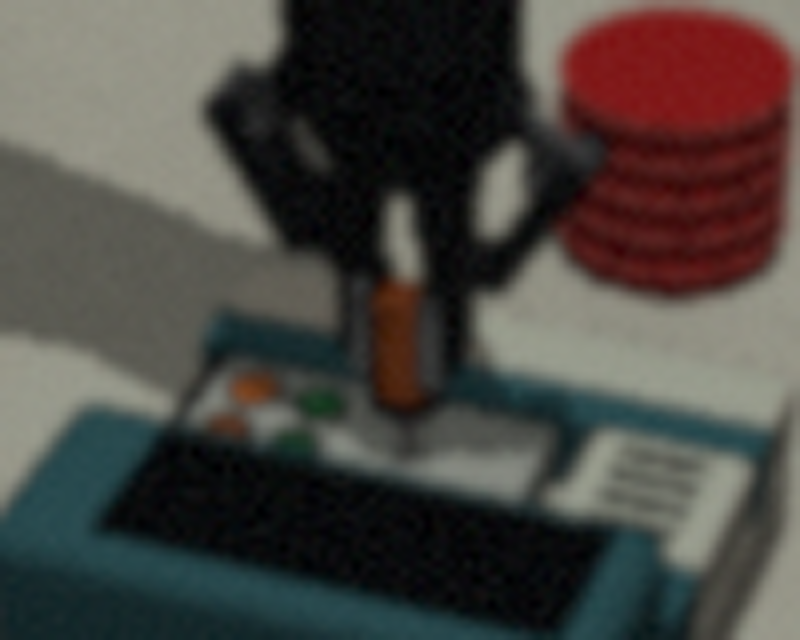

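View pics/t_g4.png

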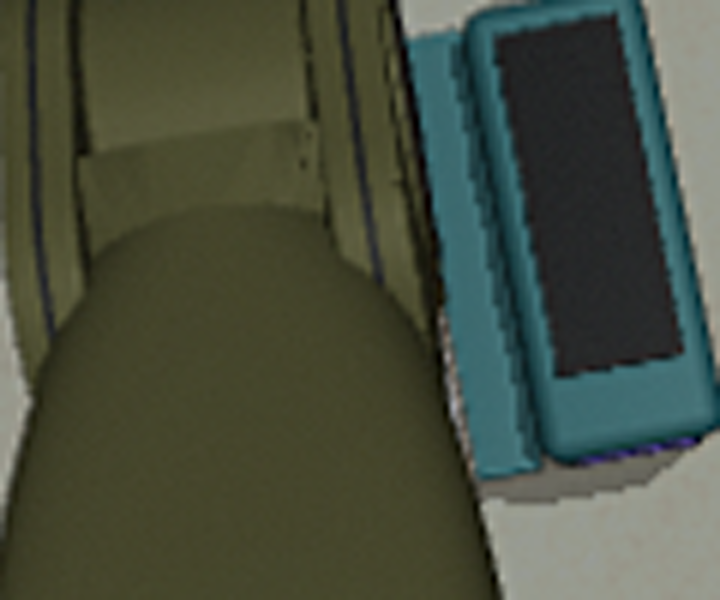

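Emit:
send_rows(moves=[[[0,0,-0.01,0,0,0],[0,0,-0.01,0,0,0],[0,0,0,0,0,0],[0,0,0,0,0,0],[-0.0197,-0.0032,0,0,0,0],[-0.0197,-0.0032,0,0,0,0],[-0.0197,-0.0032,0,0,0,0],[0,0,0,0,0,0],[0,0,0,0,0,0],[0,0,0,0,0,0]]])

```text
clock: 21.08
ee_pos: [541.3, 83.4, 114.5]
tcp_rot: [3.135, 0.0, 1.733]
force: [2.3, 0.0, 6.9]
gripper_width: 14.8
```

```bash
python3 - <<'E'
from h import *
st=read_state(); print(st["clock"],st["ee_pos"],st["tcp_rot"],st["force"],st["torque"],st["joint_efforts"])
E
```

```text
21.0833 [541.26457726  83.44031064 114.49967239] [3.13512662e+00 1.38897647e-05 1.73282321e+00] [2.26849224e+00 5.96913771e-03 6.88164797e+00] [ 0.08684625 -0.59056217  0.00941499] [-4.84109984e-02 -4.07156324e+01  1.86779237e+01  1.10543970e+00
 -3.15929507e-02 -7.45915277e-04]
```

Emit:
send_rows(moves=[[[-0.0197,-0.0032,0,0,0,0],[-0.0197,-0.0032,0,0,0,0],[-0.0197,-0.0032,0,0,0,0],[-0.0197,-0.0032,0,0,0,0],[-0.0197,-0.0032,0,0,0,0],[-0.0197,-0.0032,0,0,0,0],[0,0,0,0,0,0],[0,0,0,0,0,0],[0,0,0,0,0,0],[0,0,0,0,0,0]]])

```text
clock: 21.92
ee_pos: [538.1, 82.9, 114.6]
tcp_rot: [3.134, 0.0, 1.733]
force: [5.1, 1.1, 5.4]
gripper_width: 15.3
```

```bash
python3 - <<'E'
from h import *
st=read_state(); print(st["clock"],st["ee_pos"],st["tcp_rot"],st["force"],st["torque"],st["joint_efforts"])
s=cam("scene");crop(s,"s_g5",(247,178),80,70,9)
E
```

```text
21.9167 [538.12456544  82.91918768 114.58019825] [3.13435543e+00 6.23455429e-06 1.73281867e+00] [5.13300146 1.14135957 5.42918496] [ 0.19674261 -1.20523673 -0.01589489] [-5.60064067e-02 -4.02320623e+01  1.71311384e+01  2.25286737e+00
 -3.28194292e-02 -1.02532395e-03]
s_g5 origin 207 143 scale 9
```

View pics/s_g5.png

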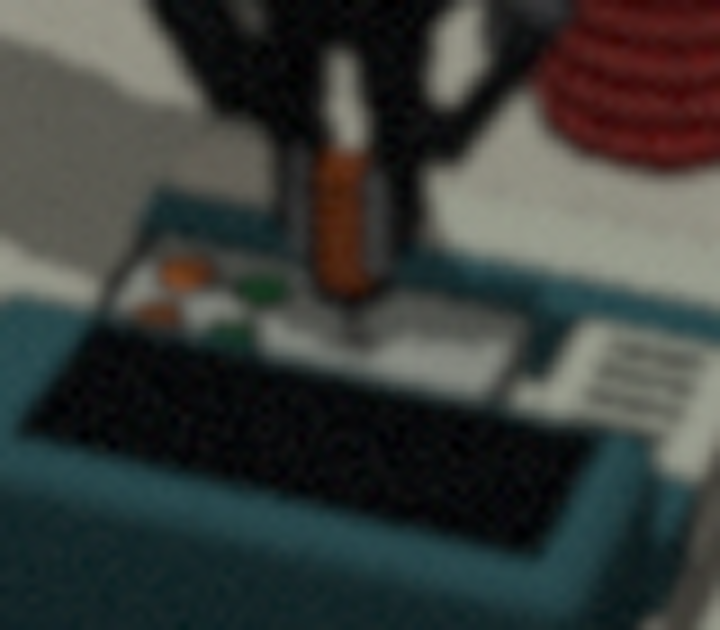

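Emit:
send_rows(moves=[[[0.0197,0.0032,0,0,0,0],[0.0197,0.0032,0,0,0,0],[0.0197,0.0032,0,0,0,0],[0.0197,0.0032,0,0,0,0],[0,0,-0.008,0,0,0],[0,0,-0.008,0,0,0],[0,0,0,0,0,0],[0,0,0,0,0,0],[0,0,0,0,0,0],[0,0,0,0,0,0]]])

```text
clock: 22.8
ee_pos: [538.6, 83.0, 114.0]
tcp_rot: [3.138, 0.0, 1.733]
force: [1.1, 0.5, 9.7]
gripper_width: 15.2
```

```bash
python3 - <<'E'
from h import *
st=read_state(); print(st["clock"],st["ee_pos"],st["tcp_rot"],st["force"],st["torque"],st["joint_efforts"])
E
```

```text
22.8 [538.59984693  82.98405551 114.03992382] [3.13778835e+00 5.41816526e-05 1.73282243e+00] [1.05072695 0.53896032 9.67357819] [ 0.02702158 -0.2979829   0.01208452] [-1.99183234e-02 -3.88307333e+01  1.83186740e+01  5.19348476e-01
 -1.35481817e-02 -1.79339168e-03]
```

Emit:
send_rows(moves=[[[-0.0197,-0.0032,0,0,0,0],[-0.0197,-0.0032,0,0,0,0],[-0.0197,-0.0032,0,0,0,0],[-0.0197,-0.0032,0,0,0,0],[-0.0197,-0.0032,0,0,0,0],[-0.0197,-0.0032,0,0,0,0],[-0.0197,-0.0032,0,0,0,0],[0,0,0,0,0,0],[0,0,0,0,0,0],[0,0,0,0,0,0]]])

```text
clock: 23.63
ee_pos: [536.4, 82.6, 114.1]
tcp_rot: [3.134, 0.0, 1.733]
force: [4.2, 1.3, 7.0]
gripper_width: 14.9
```

```bash
python3 - <<'E'
from h import *
st=read_state(); print(st["clock"],st["ee_pos"],st["tcp_rot"],st["force"],st["torque"],st["joint_efforts"])
E
```

```text
23.6333 [536.42255472  82.60462516 114.14146706] [3.13422742e+00 7.12041002e-05 1.73279183e+00] [4.15609836 1.31890072 6.97063037] [ 0.14760427 -1.25711188 -0.01775117] [-2.99443980e-02 -3.99753106e+01  1.70351082e+01  2.24514954e+00
 -1.56748103e-02 -5.77942210e-04]
```

Emit:
send_rows(moves=[[[-0.0197,-0.0032,0,0,0,0],[-0.0197,-0.0032,0,0,0,0],[-0.0197,-0.0032,0,0,0,0],[-0.0197,-0.0032,0,0,0,0],[-0.0197,-0.0032,0,0,0,0],[0,0,0,0,0,0],[0,0,0,0,0,0],[0,0,0,0,0,0],[0,0,0,0,0,0],[0,0,0,0,0,0]]])

```text
clock: 24.47
ee_pos: [533.5, 82.1, 114.1]
tcp_rot: [3.134, 0.0, 1.733]
force: [5.8, 0.5, 5.7]
gripper_width: 15.1
```

```bash
python3 - <<'E'
from h import *
st=read_state(); print(st["clock"],st["ee_pos"],st["tcp_rot"],st["force"],st["torque"],st["joint_efforts"])
s=cam("scene");crop(s,"s_g6",(247,178),80,70,9)
E
```

```text
24.4667 [533.47742674  82.11732987 114.14515686] [3.13418986e+00 1.31833124e-04 1.73281410e+00] [5.76544354 0.47859359 5.68424125] [ 0.14613261 -1.15889695  0.01439706] [ 9.41804698e-03 -3.96927023e+01  1.69870609e+01  2.25016549e+00
  1.00632195e-02 -3.87327254e-04]
s_g6 origin 207 143 scale 9
```

View pics/s_g6.png

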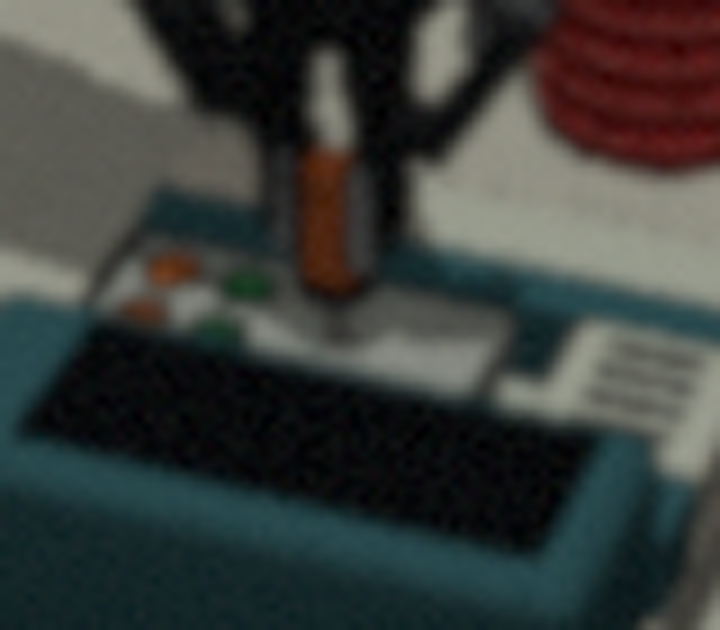

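Emit:
send_rows(moves=[[[-0.0197,-0.0032,-0.006,0,0,0],[-0.0197,-0.0032,0,0,0,0],[-0.0197,-0.0032,0,0,0,0],[-0.0197,-0.0032,0,0,0,0],[-0.0197,-0.0032,0,0,0,0],[-0.0197,-0.0032,0,0,0,0],[-0.0197,-0.0032,0,0,0,0],[-0.0197,-0.0032,0,0,0,0],[-0.0197,-0.0032,0,0,0,0],[-0.0197,-0.0032,0,0,0,0]]])

```text
clock: 25.35
ee_pos: [527.9, 81.1, 114.1]
tcp_rot: [3.133, 0.0, 1.733]
force: [5.0, 1.5, 6.4]
gripper_width: 15.7
```

```bash
python3 - <<'E'
from h import *
st=read_state(); print(st["clock"],st["ee_pos"],st["tcp_rot"],st["force"],st["torque"],st["joint_efforts"])
E
```

```text
25.35 [527.93127981  81.12111651 114.13861941] [3.13344314e+00 3.03213956e-04 1.73273567e+00] [5.00257507 1.51533683 6.39823148] [ 1.46745799e-01 -1.30977968e+00  4.00812753e-04] [ 8.30994733e-02 -3.88537467e+01  1.65907538e+01  2.41964020e+00
  5.96591039e-02  5.05589742e-04]
```

Emit:
send_rows(moves=[[[-0.023,-0.0037,-0.003,0,0,0],[-0.023,-0.0037,0,0,0,0],[-0.023,-0.0037,0,0,0,0],[-0.023,-0.0037,0,0,0,0],[-0.023,-0.0037,0,0,0,0],[-0.023,-0.0037,0,0,0,0],[-0.023,-0.0037,0,0,0,0],[-0.023,-0.0037,0,0,0,0],[-0.023,-0.0037,0,0,0,0],[-0.023,-0.0037,0,0,0,0]]])

```text
clock: 26.18
ee_pos: [521.2, 80.0, 114.1]
tcp_rot: [3.133, 0.0, 1.733]
force: [5.0, 0.3, 6.7]
gripper_width: 14.8
```

```bash
python3 - <<'E'
from h import *
st=read_state(); print(st["clock"],st["ee_pos"],st["tcp_rot"],st["force"],st["torque"],st["joint_efforts"])
s=cam("scene");crop(s,"s_g7",(247,178),80,70,9)
E
```

```text
26.1833 [521.15444168  79.98911166 114.13543741] [3.13319992e+00 4.59665163e-04 1.73275597e+00] [5.03891147 0.34876664 6.68212121] [ 0.09494469 -1.30059691  0.05622302] [ 1.80796464e-01 -3.80130744e+01  1.63670379e+01  2.42876396e+00
  1.26890447e-01  1.00647110e-03]
s_g7 origin 207 143 scale 9
```

View pics/s_g7.png

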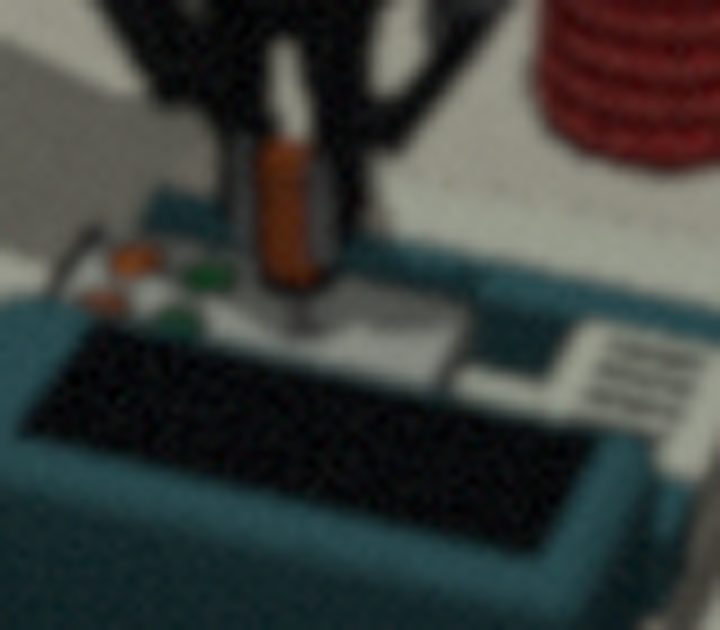

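Emit:
send_rows(moves=[[[-0.023,-0.0037,-0.003,0,0,0],[-0.023,-0.0037,0,0,0,0],[-0.023,-0.0037,0,0,0,0],[-0.023,-0.0037,0,0,0,0],[-0.023,-0.0037,0,0,0,0],[-0.023,-0.0037,0,0,0,0],[-0.023,-0.0037,0,0,0,0],[-0.023,-0.0037,0,0,0,0],[-0.023,-0.0037,0,0,0,0],[-0.023,-0.0037,0,0,0,0]]])

```text
clock: 27.07
ee_pos: [514.4, 78.8, 114.1]
tcp_rot: [3.133, 0.001, 1.733]
force: [4.5, 0.5, 6.8]
gripper_width: 15.1
```

```bash
python3 - <<'E'
from h import *
st=read_state(); print(st["clock"],st["ee_pos"],st["tcp_rot"],st["force"],st["torque"],st["joint_efforts"])
E
```

```text
27.0667 [514.4022072   78.81425737 114.12736103] [3.13292007e+00 6.66023824e-04 1.73269141e+00] [4.46860792 0.54265314 6.75123295] [ 0.00586485 -1.34757263 -0.02175421] [ 2.73160692e-01 -3.71745801e+01  1.61405772e+01  2.42973223e+00
  1.92840728e-01  1.41689907e-03]
```

Emit:
send_rows(moves=[[[-0.023,-0.0042,-0.003,0,0,0],[-0.023,-0.0042,0,0,0,0],[-0.023,-0.0042,0,0,0,0],[-0.023,-0.0042,0,0,0,0],[-0.023,-0.0042,0,0,0,0],[-0.023,-0.0042,0,0,0,0],[-0.023,-0.0042,0,0,0,0],[-0.023,-0.0042,0,0,0,0],[-0.023,-0.0042,0,0,0,0],[-0.023,-0.0042,0,0,0,0]]])

```text
clock: 27.9
ee_pos: [507.6, 77.6, 114.1]
tcp_rot: [3.133, 0.001, 1.733]
force: [4.6, -0.6, 7.1]
gripper_width: 15.1
```

```bash
python3 - <<'E'
from h import *
st=read_state(); print(st["clock"],st["ee_pos"],st["tcp_rot"],st["force"],st["torque"],st["joint_efforts"])
E
```

```text
27.9 [507.59654154  77.60668825 114.11488893] [3.13270246e+00 5.48627588e-04 1.73269613e+00] [ 4.55421223 -0.56055957  7.12249764] [ 0.11158459 -1.24882531  0.00350353] [ 2.12215525e-01 -3.63289547e+01  1.59145814e+01  2.42634997e+00
  1.53272515e-01  1.31091907e-03]
```

Emit:
send_rows(moves=[[[-0.023,-0.004,0,0,0,0],[-0.023,-0.004,0,0,0,0],[-0.023,-0.004,0,0,0,0],[-0.023,-0.004,0,0,0,0],[-0.023,-0.004,0,0,0,0],[-0.023,-0.004,0,0,0,0],[-0.023,-0.004,0,0,0,0],[-0.023,-0.004,0,0,0,0],[-0.023,-0.004,0,0,0,0],[-0.023,-0.004,0,0,0,0]]])

```text
clock: 28.73
ee_pos: [500.7, 76.4, 114.1]
tcp_rot: [3.133, 0.001, 1.733]
force: [5.7, -0.8, 7.0]
gripper_width: 14.6
```

```bash
python3 - <<'E'
from h import *
st=read_state(); print(st["clock"],st["ee_pos"],st["tcp_rot"],st["force"],st["torque"],st["joint_efforts"])
s=cam("scene");crop(s,"s_g8",(240,178),90,70,8)
E
```

```text
28.7333 [500.68937849  76.38731414 114.08225642] [3.13278287e+00 5.93374261e-04 1.73267438e+00] [ 5.68539859 -0.76836213  6.99495553] [ 0.10212889 -1.33916672 -0.00423991] [ 2.27224175e-01 -3.56749535e+01  1.58084893e+01  2.42744721e+00
  1.65753812e-01  1.42253797e-03]
s_g8 origin 195 143 scale 8
```

View pics/s_g8.png

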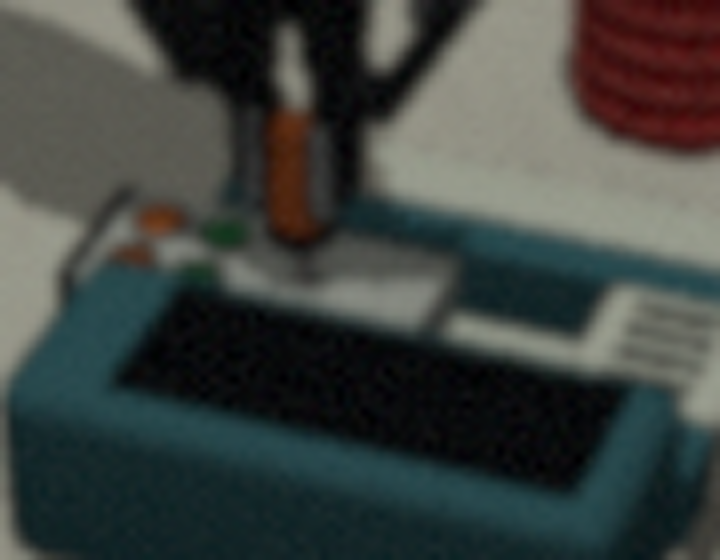

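Emit:
send_rows(moves=[[[-0.016,-0.0027,0,0,0,0],[-0.016,-0.0027,0,0,0,0],[-0.016,-0.0027,0,0,0,0],[-0.016,-0.0027,0,0,0,0],[-0.016,-0.0027,0,0,0,0],[-0.016,-0.0027,0,0,0,0],[-0.016,-0.0027,0,0,0,0],[-0.016,-0.0027,0,0,0,0],[0,0,0,0,0,0],[0,0,0,0,0,0]]])

```text
clock: 29.62
ee_pos: [496.8, 75.7, 114.1]
tcp_rot: [3.133, 0.001, 1.733]
force: [5.1, 0.2, 7.2]
gripper_width: 15.0
```

```bash
python3 - <<'E'
from h import *
st=read_state(); print(st["clock"],st["ee_pos"],st["tcp_rot"],st["force"],st["torque"],st["joint_efforts"])
E
```

```text
29.6167 [496.77348211  75.71267922 114.10102691] [3.13292665e+00 6.19677161e-04 1.73265534e+00] [5.12257602 0.21040674 7.19523592] [ 0.07181402 -1.24350972  0.08352909] [ 2.50762179e-01 -3.52713382e+01  1.58032393e+01  2.27905802e+00
  1.85679859e-01  9.44356289e-04]
```

Not at the stop yet: the drag is still a steady 5 N. I'll keep pushing.

Emit:
send_rows(moves=[[[-0.015,-0.0025,0,0,0,0],[-0.015,-0.0025,0,0,0,0],[-0.015,-0.0025,0,0,0,0],[-0.015,-0.0025,0,0,0,0],[-0.015,-0.0025,0,0,0,0],[-0.015,-0.0025,0,0,0,0],[-0.015,-0.0025,0,0,0,0],[0,0,0,0,0,0],[0,0,0,0,0,0],[0,0,0,0,0,0]]])

```text
clock: 30.45
ee_pos: [495.6, 75.5, 114.2]
tcp_rot: [3.129, 0.001, 1.733]
force: [8.6, 0.5, 3.7]
gripper_width: 15.3
```

```bash
python3 - <<'E'
from h import *
st=read_state(); print(st["clock"],st["ee_pos"],st["tcp_rot"],st["force"],st["torque"],st["joint_efforts"])
E
```

```text
30.45 [495.60242074  75.53153919 114.22799678] [3.12932537e+00 6.40612776e-04 1.73273340e+00] [8.57237867 0.51302904 3.65612603] [ 0.20759845 -2.1765148   0.01097011] [ 2.05041063e-01 -3.65371478e+01  1.45714223e+01  4.01456460e+00
  1.56613248e-01  8.92164917e-04]
```

Emit:
send_rows(moves=[[[0.02,0.0033,0,0,0,0],[0.02,0.0033,0,0,0,0],[0.02,0.0033,0,0,0,0],[0,0,0,0,0,0],[0,0,0.03,0,0,0],[0,0,0.03,0,0,0],[0,0,0.04,0,0,0],[0,0,0.04,0,0,0],[0,0,0.05,0,0,0],[0,0,0.05,0,0,0]]])

```text
clock: 31.28
ee_pos: [495.5, 75.8, 120.1]
tcp_rot: [3.133, -0.0, 1.733]
force: [8.0, 1.6, -5.1]
gripper_width: 15.2
```

```bash
python3 - <<'E'
from h import *
st=read_state(); print(st["clock"],st["ee_pos"],st["tcp_rot"],st["force"],st["torque"])
E
```

```text
31.2833 [495.46064118  75.82236483 120.08058139] [ 3.13342962e+00 -2.50360898e-04  1.73283480e+00] [ 7.98520162  1.61321864 -5.09118825] [ 0.48311265 -2.12126589 -0.01379231]
```

Emit:
send_rows(moves=[[[0.03,0.005,0.03,0,0,0],[0.03,0.005,0.03,0,0,0],[0.03,0.005,0.03,0,0,0],[0.02,0.003,0.05,0,0,0],[0,0,0.05,0,0,0],[0,0,0.1,0,0,0],[0,0,0.2,0,0,0],[0,0,0.4,0,0,0],[0,0,0.6,0,0,0],[0,0,0.6,0,0,0]]])

```text
clock: 32.12
ee_pos: [491.7, 75.1, 181.3]
tcp_rot: [-3.135, 0.0, 1.733]
force: [0.7, -0.8, 0.5]
gripper_width: 15.3
```

```bash
python3 - <<'E'
from h import *
st=read_state(); print(st["clock"],st["ee_pos"],st["tcp_rot"],st["force"],st["torque"],st["gripper_width"])
s=cam("scene");crop(s,"s_g9",(235,165),100,80,8)
st=read_state(); print(st["ee_pos"])
E
```

```text
32.1167 [491.69128006  75.11560282 181.3391712 ] [-3.13532596e+00  9.95486087e-05  1.73279872e+00] [ 0.72676133 -0.78985736  0.46175752] [0.03177288 0.0136366  0.02441228] 15.266393967045294
s_g9 origin 185 125 scale 8
[494.20414434  75.47620814 185.1602506 ]
```

View pics/s_g9.png

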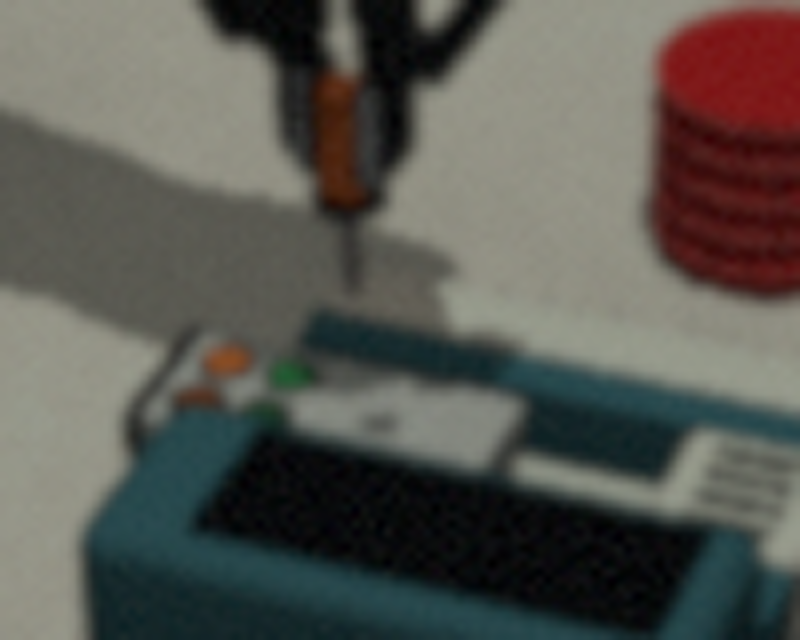

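Emit:
send_rows(moves=[[[0,0,0.4,0,0,0.096],[0,-0.2,0.4,0,0,0.096],[0,-0.5,0.2,0,0,0.096],[0,-0.7,0,0,0,0.096],[0,-0.7,0,0,0,0.096],[0,-0.7,0,0,0,0.096],[0,-0.7,0,0,0,0.096],[0,-0.7,0,0,0,0.096],[0,-0.7,0,0,0,0.096],[0,-0.7,0,0,0,0.096]]])

```text
clock: 33.0
ee_pos: [492.5, -93.1, 211.0]
tcp_rot: [-3.138, -0.002, 1.829]
force: [0.9, -0.3, -0.3]
gripper_width: 15.4
```

Emit:
send_rows(moves=[[[0,-0.7,0,0,0,0.096],[0,-0.7,0,0,0,0.096],[0,-0.7,0,0,0,0.096],[0,-0.7,0,0,0,0.096],[0,-0.7,0,0,0,0.096],[0,-0.7,0,0,0,0.096],[0,-0.7,0,0,0,0.096],[0,-0.7,0,0,0,0.096],[-0.04,-0.5,0,0,0,0.096],[-0.04,-0.4,0,0,0,0.096]]])

```text
clock: 33.83
ee_pos: [490.4, -288.1, 210.8]
tcp_rot: [-3.139, -0.003, 1.924]
force: [0.3, 0.2, -0.8]
gripper_width: 15.3
```

Emit:
send_rows(moves=[[[0,-0.2,0,0,0,0],[0,0,-0.2,0,0,0],[0,0,-0.4,0,0,0],[0,0,-0.5,0,0,0],[0,0,-0.5,0,0,0],[0,0,-0.4,0,0,0],[0,0,-0.2,0,0,0],[0,0,-0.05,0,0,0],[0,0,0,0,0,0],[0,0,0,0,0,0]]])

```text
clock: 34.67
ee_pos: [492.3, -293.2, 145.1]
tcp_rot: [3.141, 0.0, 1.925]
force: [-0.2, -1.3, -0.6]
gripper_width: 15.2
```

```bash
python3 - <<'E'
from h import *
st=read_state(); p=st["ee_pos"];print(st["clock"],p,st["tcp_rot"],st["force"],st["torque"])
s=cam("scene");t=cam("top"); crop(s,"s_h1",(135,258),70,70,9); crop(t,"t_h1",(372,225),80,70,9); crop(t,"t_r1",(240,203),110,100,6)
print(proj(s,p-[0,0,64.2]))
E
```

```text
34.6667 [ 492.32617575 -293.21631117  145.13128133] [3.14122868e+00 3.88978130e-04 1.92514805e+00] [-0.19423749 -1.33453572 -0.57582272] [ 0.02147887 -0.01210474  0.02691586]
s_h1 origin 100 223 scale 9
t_h1 origin 332 190 scale 9
t_r1 origin 185 153 scale 6
[134.1783572 259.8573295]
```

View pics/s_h1.png

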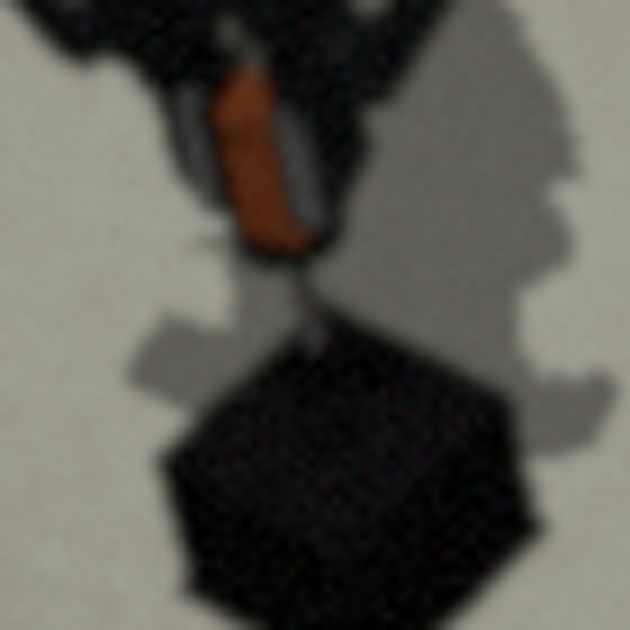

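View pics/t_h1.png

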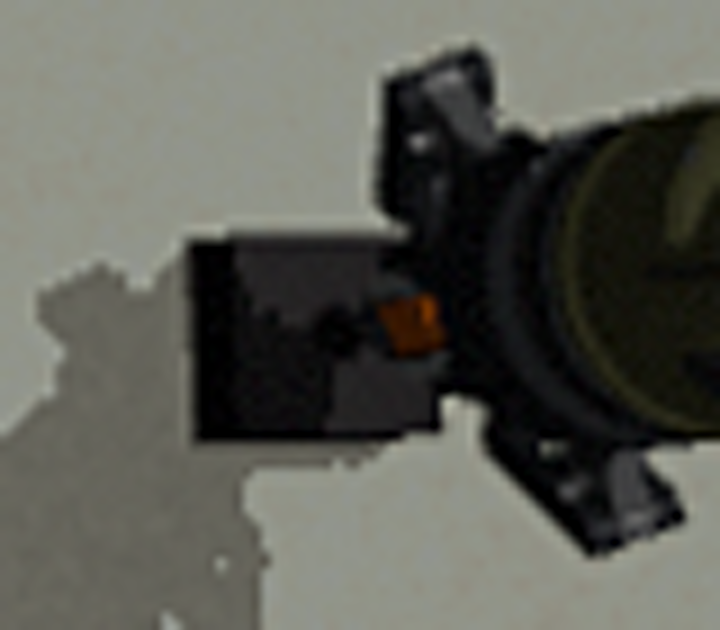

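View pics/t_r1.png

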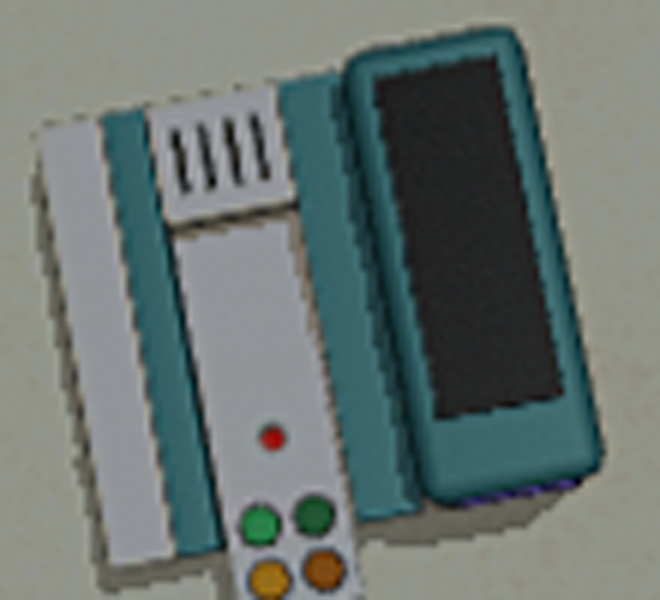

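Emit:
send_rows(moves=[[[-0.015,0,-0.1,0,0,0],[0,0,-0.15,0,0,0],[0,0,-0.15,0,0,0],[0,0,-0.15,0,0,0],[0,0,-0.15,0,0,0],[0,0,-0.15,0,0,0],[0,0,-0.1,0,0,0],[0,0,-0.1,0,0,0],[0,0,-0.1,0,0,0],[0,0,-0.1,0,0,0]]])

```text
clock: 35.6
ee_pos: [491.7, -293.4, 106.9]
tcp_rot: [3.142, 0.0, 1.925]
force: [0.0, 0.7, -0.7]
gripper_width: 15.2
```

Emit:
send_rows(moves=[[[0,0,-0.1,0,0,0],[0,0,-0.1,0,0,0],[0,0,-0.1,0,0,0],[0,0,-0.1,0,0,0],[0,0,-0.1,0,0,0],[0,0,-0.1,0,0,0],[0,0,-0.08,0,0,0],[0,0,-0.06,0,0,0],[0,0,-0.03,0,0,0],[0,0,0,0,0,0]]])

```text
clock: 36.43
ee_pos: [491.5, -293.3, 83.8]
tcp_rot: [-3.141, -0.0, 1.925]
force: [-0.3, -0.4, -0.4]
gripper_width: 15.2
```

Emit:
send_rows(moves=[[[0,0,-0.015,0,0,0],[0,0,-0.015,0,0,0],[0,0,-0.015,0,0,0],[0,0,-0.015,0,0,0],[0,0,-0.015,0,0,0],[0,0,0,0,0,0],[0,0,0,0,0,0],[0,0,0,0,0,0],[0,0,0,0,0,0],[0,0,0,0,0,0]]])

```text
clock: 37.27
ee_pos: [491.6, -293.4, 81.8]
tcp_rot: [3.142, 0.0, 1.925]
force: [-0.5, -0.3, -1.1]
gripper_width: 15.3
```

Emit:
send_rows(moves=[[[0,0,-0.012,0,0,0],[0,0,-0.012,0,0,0],[0,0,-0.012,0,0,0],[0,0,-0.012,0,0,0],[0,0,-0.012,0,0,0],[0,0,0,0,0,0],[0,0,0,0,0,0],[0,0,0,0,0,0],[0,0,0,0,0,0],[0,0,0,0,0,0]]])

```text
clock: 38.1
ee_pos: [491.6, -293.4, 80.0]
tcp_rot: [3.142, 0.0, 1.925]
force: [0.0, 0.9, -0.7]
gripper_width: 14.9
```

Emit:
send_rows(moves=[[[0,0,-0.01,0,0,0],[0,0,-0.01,0,0,0],[0,0,-0.01,0,0,0],[0,0,0,0,0,0],[0,0,0,0,0,0],[0,0,0,0,0,0],[0,0,0,0,0,0],[0,0,0,0,0,0],[0,0,0,0,0,0],[0,0,0,0,0,0]]])

```text
clock: 38.93
ee_pos: [491.6, -293.4, 79.2]
tcp_rot: [3.142, 0.0, 1.925]
force: [-0.5, 0.0, 1.7]
gripper_width: 15.1
```

Emit:
send_rows(moves=[[[0,0,0,0,0,0],[0,0,0,0,0,0],[0,0,0,0,0,0],[0,0,0,0,0,0],[0,0,0,0,0,0],[0,0,0,0,0,0],[0,0,0,0,0,0],[0,0,0,0,0,0],[0,0,0,0,0,0],[0,0,0,0,0,0]]], jaw=0)

```text
clock: 39.77
ee_pos: [491.6, -293.4, 79.1]
tcp_rot: [-3.142, 0.0, 1.925]
force: [-0.9, 0.2, -0.1]
gripper_width: 85.5
```

Emit:
send_rows(moves=[[[0,0,0.1,0,0,0],[0,0,0.3,0,0,0],[0,0,0.5,0,0,0],[0,0,0.6,0,0,0],[0,0,0.6,0,0,0],[0,0,0.6,0,0,0],[0,0,0.6,0,0,0],[0,0,0.6,0,0,0],[-0.3,0,0.4,0,0,0],[-0.5,0,0.2,0,0,0]]])

```text
clock: 40.6
ee_pos: [468.8, -294.1, 216.5]
tcp_rot: [3.139, 0.004, 1.926]
force: [-1.2, -0.4, -0.2]
gripper_width: 85.4
```

Emit:
send_rows(moves=[[[-0.6,0,0,0,0,0],[-0.6,0,0,0,0,0],[-0.6,0,0,0,0,0],[-0.6,0,0,0,0,0],[-0.4,0,0,0,0,0],[-0.2,0,0,0,0,0],[0,0,0,0,0,0],[0,0,0,0,0,0],[0,0,0,0,0,0],[0,0,0,0,0,0]]])

```text
clock: 41.43
ee_pos: [378.4, -293.6, 214.1]
tcp_rot: [3.141, 0.0, 1.925]
force: [0.1, 1.1, -0.8]
gripper_width: 85.5
```

```bash
python3 - <<'E'
from h import *
st=read_state(); print(st["clock"],st["ee_pos"],st["force"])
s=cam("scene");t=cam("top"); crop(s,"s_e",(138,273),60,60,10); crop(t,"t_e",(367,227),50,50,12); crop(t,"t_re",(240,213),110,100,6)
x0,y0,x1,y1=222,218,238,232; p=t["pixels"][y0:y1,x0:x1].astype(float)
w=np.clip(p[:,:,0]-np.maximum(p[:,:,1],p[:,:,2])-25,0,None); yy,xx=np.mgrid[y0:y1,x0:x1]
r=((w*xx).sum()/w.sum(),(w*yy).sum()/w.sum()); print(r,back(t,r,60), np.linalg.norm(back(t,r,60)-[541.9,84.88,60]))
for n in("pin_tool","stand_hole","dish_stack","reagent","tip_box"):
  print(n,[(np.round(q["point"],1),round(q["score"],2)) for c in("scene","top") for q in eyes.place_of(c,n)[:1]])
E
```

```text
41.4333 [ 378.42111011 -293.59581972  214.06854219] [ 0.13314576  1.12421585 -0.83804543]
s_e origin 108 243 scale 10
t_e origin 342 202 scale 12
t_re origin 185 163 scale 6
(np.float64(230.13647959183675), np.float64(225.81505102040816)) [496.78347505  76.68693128  60.        ] 45.854413080087845
pin_tool [(array([560.3,  57.6,   2.6]), 0.72), (array([ 493.2, -293.4,   52.9]), 0.45)]
stand_hole [(array([ 491.6, -292.7,   46.5]), 0.7)]
dish_stack [(array([514.7, 326.4,   1.2]), 0.7), (array([ 5.163e+02,  3.287e+02, -3.000e-01]), 0.94)]
reagent [(array([690. , 297.8,   1.3]), 0.56), (array([682.7, 297.7,   3.3]), 0.76)]
tip_box [(array([ 672.1, -335.6,   -2.4]), 0.68), (array([ 669.8, -338. ,    2.3]), 0.82)]
```

View pics/s_e.png

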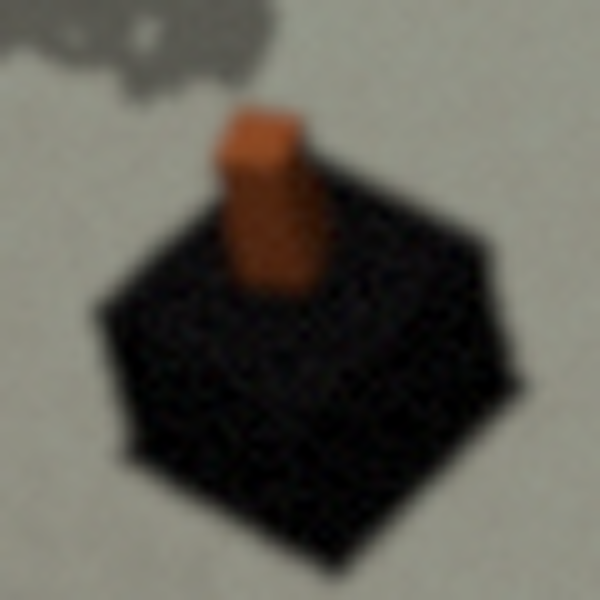

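View pics/t_e.png

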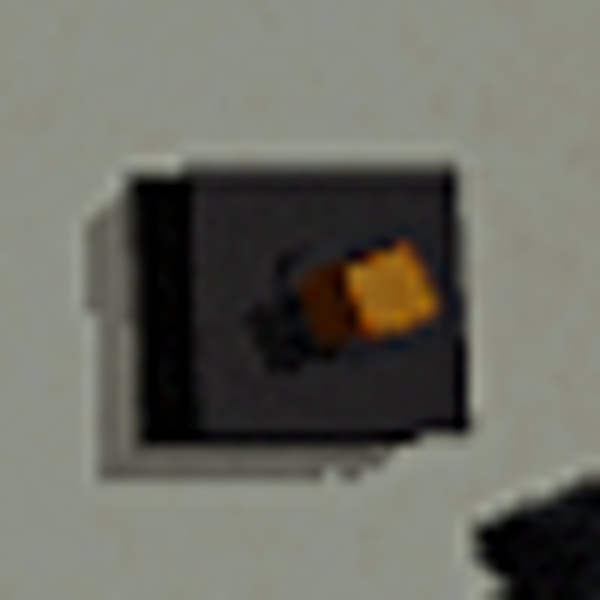

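View pics/t_re.png

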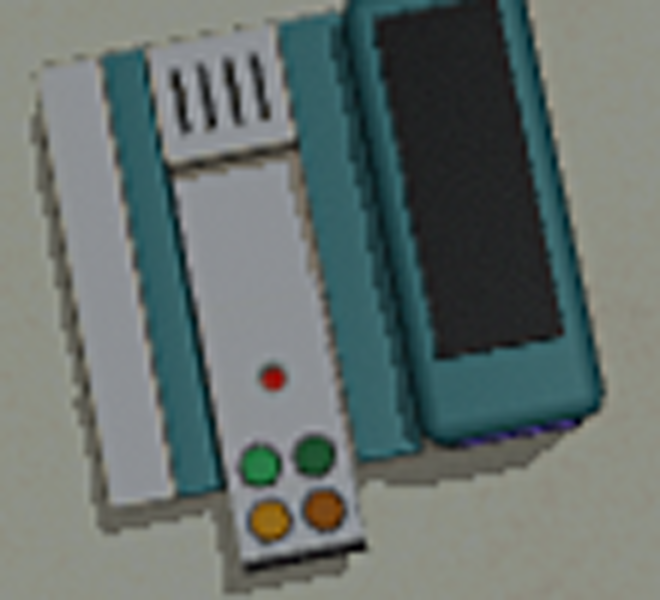

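The tool stands in its stand as it did at the start: the handle top is at (260,135) in the scene crop and (392,290) in the top crop. The slide is about 45.9 mm out, with the release at (272,378) in the last crop, and the arm is clear.

```bash
python3 -c "
from station import manip
print(manip.job_done())"
```

```text
the job is handed in; nothing more can be done
None
```

I did the whole sequence and handed the job in at about 42 s of the 72 s allowed; no verdict was reported.

**What I did:** I gripped the tool by its handle and put the pin in the well. I felt the release about 11 mm below the mouth and pressed it to its stop, with readings of about 10 N at most. I then pushed the slide out until it hit its end stop, lifted the pin, set the tool back on the stand and let go.

**Last checks:**
- **Slide:** in the top picture the red release moved 45.9 mm between the first and last looks, matching the 46 mm stop.
- **Tool:** it looks the same in both pictures as at the start. The collar touched the stand at the same height as when I gripped it (79.2 mm), at most about 2 mm sideways from the measured hole.
- **Bystanders:** the dishes and tip box read within about 5 mm of where they started. The bottle reads within 2 mm in the scene camera. In the top camera its reading is about 9 mm off in x, but the arm never went near it.

**What disagreed or wasn't certain:**
- **First push:** it stopped after about 3 mm, most likely because the release was not quite deep enough to free the latch. I backed off about 2 mm, pressed deeper and went on without trouble.
- **End-stop push:** the vertical force reading fell to about 4 N at the stop. The slide was already past 41 mm by then.
- **Release:** nothing reads its height directly. That it sprang up is taken from the lifted pin and the red cap showing in the well.
- **Camera networks:** the scene-camera network named the reader as the pin tool in the last check. I disregarded that after looking at the pictures.

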